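Draw the push shoe out of its bay and hang it on the hook

ROBOT

A 7-joint arm with a two-finger parallel gripper is mounted at the origin on the work surface. World frame = base frame: x ahead of the robot, y to its left, z up, the work surface at z = 0. Lengths are in m, angles in rad, forces in N, time in s.
With the tool pointing down it reaches from about 0.35 to 0.9 m from the base axis. Payload 8.1 kg.
Tool frame: the origin (TCP) lies on the centre line of the jaws, within the pads' length; the fingertips stand 17 mm ahead of it and the grasp point (between the pads) lies 2 mm behind it; z points along the fingers, x is the direction in which the jaws open and shut, and the axes are right-handed (so a half turn about z gives the same grasp; the last joint's range is limited). The gripper opens to 85 mm and grips with 20 to 120 N. Pads are 22 mm wide; open, the fingers measure 114 mm over their backs; the gripper's body (76 mm by 85 mm) begins 54 mm behind the grasp point. The pads swing forward as they close: fully open they stand 13 mm farther back than shut.
Start: joints at [-1.369, 0.434, 0.025, 1.573, -0.012, 1.134, -0.075], TCP at [0.188, 0.596, 0.211] pointing down, gripper open.
Joint ranges: [-2.62, 2.62], [-0.44, 2.09], [-1.27, 1.32], [0.08, 2.57], [-1.32, 4.46], [0.12, 2], [-2.74, 2.74]. Speed limits (rad/s): [2.22, 2.22, 3.01, 3.01, 3.14, 3.14, 3.14].

INTERFACE

Orientations are given as [roll, pitch, yaw] about the fixed x, y, z axes, in that order (R = Rz(yaw) Ry(pitch) Rx(roll)).
In Python, from plant import r gives the robot as it stands. The module is installed in compiled form; this text tells all that it offers.
- The arm moves only by the tool arm_command, never from a script. Its argument "steps" is text: rows parted by semicolons, each of 7 numbers parted by spaces: the turn, a rotation vector about the tool's x, y, z in rad, then the shift along the tool's x, y, z in mm, then the finger opening in mm, from 0 to 85.4. A call has 1 to 12 rows; each row is the pose to reach, as a shift and turn from the pose commanded when the call began, along the tool's axes at that moment; what a row does not reach only later rows make up. A row lasts 1/8 s, in which the tool goes at most 62.5 mm and 10.7 degrees, less where a joint would pass 70% of its speed; a pose out of reach is approached as far as the arm can. A call with a gripper value outside its range is refused whole. The fingers move at their own pace and stop on an object; "force" is the grip in N (left out, the last holds). Time passes only in rows, so rows that repeat a pose let the fingers close. It gives the time, the measured TCP pose, the force and the opening at its end, in the units of the state.
- r.state(): the state, without advancing time (a new reading comes with each control period).
- r.camera(name): name is "scene" or "top" or "wrist"; returns a dict with "image" (480x640x3 uint8, blue, green, red), "depth" (480x640 float32, m along the optical axis (not along the pixel's ray), 0 where there is no reading), "camera_matrix" (3x3 intrinsics, pixels), "xyz" and "attitude" of the camera in the world. Camera axes: x right, y down, z forward; pixel columns grow to the right and rows downward; lengths in m; the calibration is good to about 2 mm. A picture is of the moment at which its call begins.
- r.close_job(): hands the job in, once; it reports no verdict.
Trained networks look in a picture, given as the dict that the camera call returned (one of the last four; its "shot" number tells which), for a name from the list of things; names that differ only in an ending like _2 or _b are one class to them, and where a whole thing is asked for, a point or a joint stands for the part that bears it (a point fixed in the world has none). Each returns a list of dicts, best first, with "score" (0 to 1); they miss things now and then, are a little off and sometimes report something else, mostly with a low value. They report only what shows in the picture. A call takes as long as a camera call.
- r.find_in(picture, label): "xyz" ([x, y, z] in m, in the coordinates of the camera as it stood for that picture, good to about 4 mm: the middle of the surface that is visible of it).
- r.mark_of(picture, label): "xyz" ([x, y, z] in m, in the coordinates of the camera as it stood for that picture, good to about 4 mm: a listed point, or the origin of a listed thing).
The state is a dict: "time": time; "joint_pos": joint angles; "qd": joint speeds; "joint_efforts": joint torques, N m; "ee_pos": TCP position; "tool_rot": TCP orientation; "force": force on the tool from outside, world axes, zero at the start; "moment": the same for the moment, N m; "grip_width": opening from 0.0 (shut) to 1.0 (fully open).
Only numpy, scipy, OpenCV 4.12 (cv2) and the standard library are available. Lean on these libraries where they do the work, as an engineer would, in place of code of your own. Each camera call takes 0.05 s, during which the arm holds its last target.

TASK

The orange push shoe (black rubber pad on its front) has slid back under the shelf of its bay: draw it forward along the bay floor until its front edge meets the yellow lip, then lift it out and set it down gently and upright in the middle of the cork mat and let go of it. Then take hold of it afresh and hang it by the handle's loop in the throat of the steel hook, and let go so that it hangs there still. Leave the other things on the bench where they are.

Things in the scene. Friction and masses are not known exactly. Their poses are not given: they have to be found in the camera images.
- shoe: Push shoe, loose, 0.24-0.39 kg, slick. Flat orange sole 200 (x) x 90 (y) x 12 mm; origin: centre of the sole's underside, x towards its rear (away from the bay's lip at the start), z up. Wooden handle upright on the centre line, 14 mm thick in y, top z = 76: front post x -5..3, bar x -5..41 at z 62..76, solid rear web x 37..95. Centre of mass x = 19, z = 19.
- shoe_front (a point): Point on the flat black rubber pad on the sole's front, (-75, 0, 14) mm in the shoe; the pad covers x -95..-11, y +-30, top z = 14. The shoe starts flat in the bay with 80-92 mm of sole in front of the shelf, handle under it out of reach, sides 5 mm from the bay's sides. Pressing here with 5-15 N and dragging moves it: friction about 1.2 on the rubber, 0.3 under the sole.
- shoe_loop (a point): Middle of the underside of the handle's bar, (20, 0, 62) mm in the shoe; axes as the shoe's. Below it is the loop: a window through the handle in y, x 3..37, z 12..62. The bar above (14 x 14 mm section) can be pinched across y from above, near the centre of mass.
- shoe_grip (a point): Point inside the rear web, (80, 0, 55) mm in the shoe, good for gripping across the 14 mm thickness (shoe's y) from above; 60 mm behind the loop point. The web reaches 15 mm farther back and 21 mm higher.
- bay: Fixed stowage bay; origin: centre of the underside, x away from the lip, z up. Floor top z = 6 mm, 100 mm wide (y -50..50). Sides 14 mm thick, top z = 30 for x -170..2 and 123 behind. Back wall at x = 135. When the shoe's front edge meets the lip the shoe's origin is at x = -60: its bar is then clear of the shelf, the rear of the handle still under it.
- bay_lip (a point): Middle of the top of the yellow lip's inner edge, (-160, 0, 16) mm in the bay; the lip is 10 mm thick and stands 10 mm above the floor. The shoe must be lifted 12 to 25 mm by its bar to pass over it. At the start the shoe's front edge is 70 to 82 mm behind it.
- bay_shelf (a point): Middle of the shelf's front edge, on its underside, (2, 0, 111) mm in the bay. The shelf covers x 2..147, underside z = 111, top z = 123. A shoe lifted over the lip must be drawn forward until its rear end is out from under this edge before it is raised; carried round, its underside must clear the bay.
- mat: Fixed cork mat 230 (x) x 160 (y) x 6 mm; origin at the centre of its underside. On the left or the right of the bay.
- stand: Fixed swan-neck hook stand, across the bay from the mat; origin on the bench straight below the throat, x from the hook's open side to its post, z up. Post (radius 8) at x = 110, base 100 x 120 x 14 mm centred at x = 115; an arm (radius 8) at z = 285 runs from the post to x = 22, where a steel J of 10 mm rod comes down. The shank bars a gripper's body within about 50 mm of the loop.
- throat (a point): Middle of the throat's floor (top of the rod), (0, 0, 160) mm in the stand; axes as the stand's. The rod lies in the plane y = 0: shank at x = 22, tip at x = -22 (centre lines), 34 mm clear between them; rod's underside z = 150.
- hook_tip (a point): Top of the hook's upturned tip, (-22, 0, 177) mm in the stand. The loop comes in along the stand's +x over this tip, its bar along the stand's y (either way round), until over the throat, then goes down 17 mm or more; sole and bar must pass below and above the rod.
- glue: Bystander: white glue bottle, radius 34, 190 mm tall, behind the bay; origin centre of underside.
- tin: Bystander: green tin, radius 42, 110 mm tall, behind the bay; origin centre of underside.
- tape: Bystander: blue tape roll, outer radius 45, 25 mm high, near the robot on the left; origin centre of underside.
- mallet: Bystander: hammer lying on the far left; origin centre of underside.
- brush: Bystander: brush lying near the robot on the right; origin centre of underside.
- offcut: Bystander: pine offcut 240 x 45 x 28 mm on the far right; origin centre of underside.

How it is judged:
On the way, in this order (a step that is already met when the one before it is completed fails the run):
1. the shoe lies flat in the bay, drawn forward to within 8 mm of the yellow lip (x of shoe in the frame of bay between -0.068 and -0.052 m and z of shoe in the frame of bay below 0.01 m and angle between shoe's own z axis and vertical below 0.05 rad), for 0.2 s.
2. the shoe stands upright on the mat, its centre within 40 mm of the mat's centre, at rest and let go (horizontal distance between shoe and mat below 0.04 m and z of shoe in the frame of mat below 0.01 m and angle between shoe's own z axis and vertical below 0.08 rad and linear speed of shoe below 0.03 m/s and contact force between the fingers and shoe below 0.1 N), for 0.3 s.
At the end, for the whole second after the job is handed in: The shoe hangs by its loop on the hook: the loop point lies within 18 mm (along the hook's opening), 22 mm (across it) and -8 to +10 mm (height) of the throat point, the hook carries it, it hangs less than 0.5 rad from upright, nearly still (under 0.06 m/s) and let go (x of shoe_loop in the frame of throat between -0.018 and 0.018 m and y of shoe_loop in the frame of throat between -0.022 and 0.022 m and z of shoe_loop in the frame of throat between -0.008 and 0.01 m and contact force between shoe and stand above 1 N and angle between shoe's own z axis and vertical below 0.5 rad and linear speed of shoe below 0.06 m/s and contact force between the fingers and shoe below 0.1 N); the robot touches nothing.
It fails at once if a bystander is moved by more than 30 mm (distance of any of glue, tin, tape, mallet, brush, offcut from where it was at the start of the episode above 0.03 m).
It fails at once if the shoe is dropped or slammed onto the mat (over 80 N) (contact force between shoe and mat above 80 N).
It also fails if it takes over 70 s, if anything falls off the work surface, if the arm or the gripper's body presses on something with over 40 N, if the wrist force passes 120 N, or if a joint passes its speed limit or range.

## Working session

There is one attempt and no reset: what is moved stays moved. The work goes in short steps, Python scripts to look and compute and a tool call to move; the robot and the scene stay as the last step left them, time stands still between calls to the robot, and variables do not carry over. Pictures are saved under pics/ and viewed, and the job is handed in when it is done.

Besides the shell and the picture viewer there is one more tool, called after "Call:" by a JSON object that holds its "fn" and its "kwargs", one argument or row to a line. arm_command: Moves the arm, as the interface text tells. Its arguments: {"type":"object","properties":{"steps":{"type":"string"},"force":{"type":"number"}},"required":["steps"]}

```bash
mkdir -p pics; ls; cat > h.py <<'E'
import numpy as np, cv2
from scipy.spatial.transform import Rotation as R
from plant import r
def camT(c):
    a=np.array(c["attitude"],float)
    M=a if a.shape==(3,3) else (R.from_euler('xyz',a).as_matrix() if a.size==3 else R.from_quat(a).as_matrix())
    return M,np.array(c["xyz"],float)
def w(c,p):
    M,t=camT(c); return M@np.array(p)+t
def px(c,P):
    M,t=camT(c); q=c["camera_matrix"]@(M.T@(np.array(P)-t)); return q[:2]/q[2]
def unp(c,u,v,z=None):
    d=c["depth"][int(v),int(u)] if z is None else z
    return w(c,d*(np.linalg.inv(c["camera_matrix"])@[u,v,1]))
def atz(c,u,v,z):
    M,t=camT(c); d=M@(np.linalg.inv(c["camera_matrix"])@[u,v,1]); return t+d*(z-t[2])/d[2]
def tool():
    s=r.state(); a=np.array(s["tool_rot"],float)
    M=R.from_euler('xyz',a).as_matrix() if a.size==3 else a
    return M,np.array(s["ee_pos"])
E
python3 - <<'E'
from h import *
print({k:np.round(v,3) for k,v in r.state().items()})
for n in ["scene","top"]:
    c=r.camera(n); print(n,c["xyz"],c["attitude"],c["camera_matrix"].tolist() if hasattr(c["camera_matrix"],'tolist') else c["camera_matrix"])
    cv2.imwrite(f"pics/{n}0.png",c["image"])
    for l in "shoe shoe_front bay bay_lip bay_shelf mat stand throat hook_tip tape brush mallet offcut tin glue".split():
        m=r.mark_of(c,l)[:2]
        print(l,[(np.round(w(c,x["xyz"]),4).tolist(),round(x["score"],2)) for x in m], [np.round(px(c,w(c,x["xyz"]))).tolist() for x in m])
E
```

```text
pics
{'time': np.float64(0.0), 'joint_pos': array([-1.369,  0.435,  0.025,  1.574, -0.012,  1.134, -0.075]), 'qd': array([-0.   ,  0.001, -0.002, -0.002, -0.001, -0.   , -0.   ]), 'joint_efforts': array([ 1.0000e-03, -6.7048e+01,  1.0260e+00, -3.1621e+01,  1.6000e-02,
        1.2000e-02,  0.0000e+00]), 'ee_pos': array([0.187, 0.596, 0.21 ]), 'tool_rot': array([3.141e+00, 2.000e-03, 1.266e+00]), 'force': array([0.109, 0.045, 0.814]), 'moment': array([-0.04 , -0.016, -0.008]), 'grip_width': np.float64(1.0)}
scene [1.14416992 0.1137557  1.04749827] [-2.54793709  0.00566303  1.79343601] [[443.91930989958706, 0.0, 319.64963186398853], [0.0, 443.91930989958706, 238.1683096317589], [0.0, 0.0, 1.0]]
shoe [([0.7611, 0.154, 0.0025], 0.52)] [[374.0, 355.0]]
shoe_front [([0.5026, -0.0288, 0.0195], 0.63)] [[323.0, 249.0]]
bay [([0.558, -0.0243, -0.0011], 0.83)] [[320.0, 270.0]]
bay_lip [([0.4039, -0.036, 0.0181], 0.62), ([0.5013, -0.3082, 0.178], 0.4)] [[328.0, 221.0], [215.0, 195.0]]
bay_shelf [([0.5667, -0.0276, 0.1074], 0.94)] [[318.0, 251.0]]
mat [([0.5015, 0.2959, 0.0009], 0.57)] [[441.0, 27
[... 1012 characters left out ...]
0, 239.0]]
mat [([0.5016, 0.295, -0.0026], 0.92)] [[211.0, 269.0]]
stand [] []
throat [([0.5286, -0.2995, 0.1619], 0.57)] [[437.0, 250.0]]
hook_tip [([0.5036, -0.2962, 0.1736], 0.73)] [[437.0, 260.0]]
tape [([0.3235, 0.2114, -0.0003], 0.85)] [[239.0, 333.0]]
brush [([0.3279, -0.233, -0.0035], 0.94), ([0.5003, -0.3001, 0.175], 0.7)] [[400.0, 331.0], [439.0, 261.0]]
mallet [([0.349, 0.5177, 0.0036], 0.57), ([0.7561, 0.1555, -0.0007], 0.57)] [[129.0, 324.0], [262.0, 181.0]]
offcut [([0.4228, -0.5397, 0.0017], 0.93), ([0.5251, -0.2995, 0.1598], 0.18)] [[511.0, 296.0], [437.0, 252.0]]
tin [([0.7825, -0.0844, 0.001], 0.66)] [[344.0, 172.0]]
glue [([0.7573, 0.1543, -0.0005], 0.75)] [[262.0, 181.0]]
```

View pics/scene0.png

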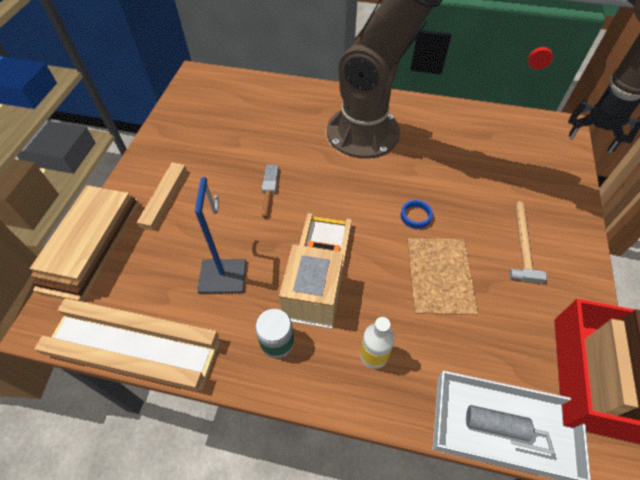

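View pics/top0.png

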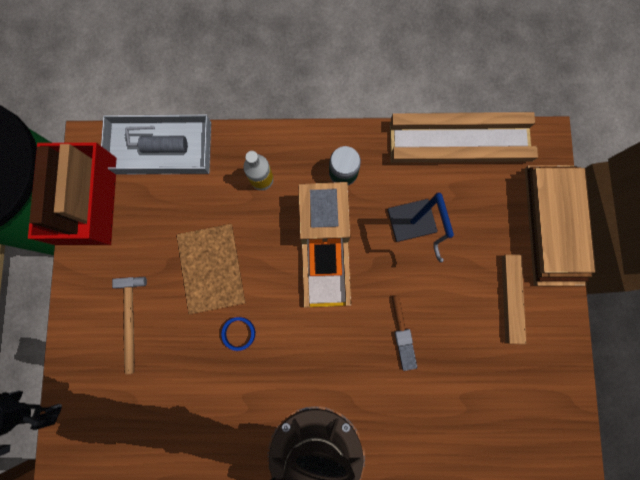

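```bash
python3 - <<'E'
from h import *
c=r.camera("top")
im=c["image"]
cv2.imwrite("pics/t1.png",cv2.resize(im[160:320,260:480],None,fx=3.6,fy=3.6,interpolation=cv2.INTER_CUBIC))
M,t=camT(c)
v,u=np.mgrid[0:480,0:640]; d=c["depth"]
P=np.stack([u,v,np.ones_like(u)],-1)@np.linalg.inv(c["camera_matrix"]).T*d[...,None]@M.T+t
np.save("P.npy",P)
hsv=cv2.cvtColor(im,cv2.COLOR_BGR2HSV)
def rect(mask,n):
    mask=mask&(d>0); q=P[mask]
    # biggest comp
    k,l,s,_=cv2.connectedComponentsWithStats(mask.astype(np.uint8))
    i=1+np.argmax(s[1:,4]); q=P[l==i]
    b=cv2.minAreaRect((q[:,:2]*1000).astype(np.float32)); print(n,len(q),b,np.median(q[:,2]))
reg=lambda x0,x1,y0,y1:(P[...,0]>x0)&(P[...,0]<x1)&(P[...,1]>y0)&(P[...,1]<y1)
z=P[...,2]
rect(reg(.35,.65,.17,.42)&(z<.015)&(z>.0035)&(hsv[...,1]>90),"mat")
rect(reg(.55,.75,-.13,.08)&(z>.115)&(z<.135),"shelf")
rect(reg(.38,.58,-.13,.08)&(z<.04)&(z>.022),"sides")
rect(reg(.45,.6,-.1,.05)&(hsv[...,2]<50)&(z<.05),"pad")
rect(reg(.4,.6,-.1,.05)&(hsv[...,0]<15)&(hsv[...,1]>200)&(hsv[...,2]>150)&(z<.05),"orange")
rect(reg(.38,.45,-.1,.05)&(hsv[...,0]>22)&(hsv[...,0]<32)&(hsv[...,1]>150),"lip")
rect(reg(.5,.8,-.5,-.13)&(z<.022)&(z>.008),"base")
rect(reg(.4,.8,-.5,-.13)&(z>.26)&(z<.31),"arm")
rect(reg(.4,.8,-.5,-.13)&(z>.1)&(z<.26),"hookpost")
E
```

```text
mat 4022 ((499.9008483886719, 296.7151794433594), (241.39730834960938, 166.03282165527344), 11.740667343139648) 0.006573989254442636
shelf 2727 ((642.010986328125, -23.058761596679688), (146.42848205566406, 127.96259307861328), 2.12139630317688) 0.12370435014874781
sides 331 ((486.9821472167969, -85.48111724853516), (171.6903839111328, 14.227546691894531), 2.0042800903320312) 0.029989929747030075
pad 560 ((527.3671875, -26.443195343017578), (79.56422424316406, 55.392173767089844), 3.4877586364746094) 0.01980841721401916
orange 156 ((526.4102783203125, -63.79585266113281), (24.33650779724121, 89.48460388183594), 82.17511749267578) 0.017778372103170126Traceback (most recent call last):
  File "<stdin>", line 23, in <module>
  File "<stdin>", line 14, in rect
    return _wrapfunc(a, 'argmax', axis=axis, out=out, **kwds)
    return bound(*args, **kwds)
ValueError: attempt to get argmax of an empty sequence
```

View pics/t1.png

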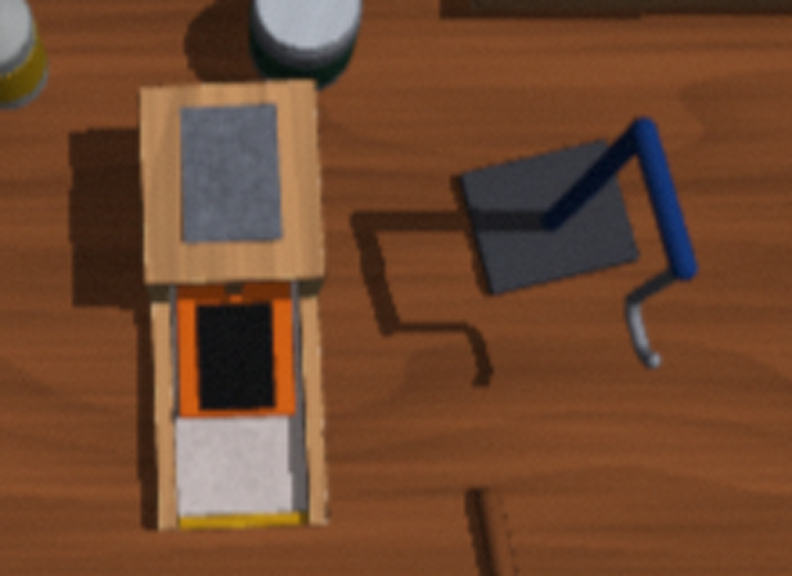

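```bash
python3 - <<'E'
from h import *
P=np.load("P.npy"); z=P[...,2]
reg=lambda x0,x1,y0,y1:(P[...,0]>x0)&(P[...,0]<x1)&(P[...,1]>y0)&(P[...,1]<y1)
def rect(mask,n):
    k,l,s,_=cv2.connectedComponentsWithStats(mask.astype(np.uint8))
    i=1+np.argmax(s[1:,4]); q=P[l==i]
    b=cv2.minAreaRect((q[:,:2]*1000).astype(np.float32)); print(n,len(q),b,np.median(q[:,2]))
rect(reg(.5,.8,-.5,-.13)&(z<.022)&(z>.008),"base")
m=reg(.4,.8,-.5,-.13)&(z>.27)&(z<.31); rect(m,"arm")
q=P[m]; f=cv2.fitLine(q[:,:2].astype(np.float32),cv2.DIST_HUBER,0,.001,.001).ravel(); print(f,np.arctan2(f[1],f[0]))
m=reg(.4,.8,-.5,-.13)&(z>.1)&(z<.26); q=P[m]; print(np.round(q[q[:,0]<.56],3))
for n in ["scene","top","scene"]:
    c=r.camera(n)
    for l in ["throat","hook_tip","stand"]:
        print(n,l,[(np.round(w(c,x["xyz"]),4).tolist(),round(x["score"],2)) for x in r.mark_of(c,l)[:1]])
c=r.camera("wrist"); cv2.imwrite("pics/w0.png",c["image"])
M,t=camT(c); Mt,tt=tool(); print(t-tt, Mt.T@(t-tt), Mt.T@M)
E
```

```text
base 1322 ((638.7169189453125, -272.61468505859375), (100.58589172363281, 121.70056915283203), 12.919007301330566) 0.013757074619172749
arm 360 ((590.4892578125, -284.1502685546875), (103.83536529541016, 16.47752571105957), 13.298409461975098) 0.2907787197024948
[ 0.972647    0.23228809  0.58494157 -0.28399128] 0.23442948
[[ 0.551 -0.291  0.249]
 [ 0.552 -0.292  0.23 ]
 [ 0.55  -0.291  0.242]
 [ 0.548 -0.29   0.252]
 [ 0.551 -0.291  0.225]
 [ 0.548 -0.289  0.239]
 [ 0.547 -0.289  0.247]
 [ 0.546 -0.29   0.251]
 [ 0.545 -0.291  0.256]
 [ 0.551 -0.291  0.207]
 [ 0.55  -0.291  0.217]
 [ 0.548 -0.29   0.227]
 [ 0.547 -0.29   0.235]
 [ 0.545 -0.291  0.242]
 [ 0.544 -0.291  0.248]
 [ 0.544 -0.294  0.247]
 [ 0.543 -0.294  0.253]
 [ 0.543 -0.296  0.255]
 [ 0.55  -0.29   0.2  ]
 [ 0.549 -0.29   0.209]
 [ 0.547 -0.29   0.22 ]
 [ 0.546 -0.29   0.227]
 [ 0.545 -0.291  0.231]
 [ 0.544 -0.292  0.237]
 [ 0.544 -0.294  0.238]
 [ 0.543 -0.295  0.241]
 [ 0.551 -0.291  0.18 ]
 [ 0.549 -0.29   0.192]
 [ 0.547 -0.29   0.202]
 [ 0.546 -0.29   0.21 ]
 [ 0.545 -0.291  0.216]
 [ 0.544 -0.292  0.22 ]
 [ 0.543
[... 2357 characters left out ...]
03  0.164]
 [ 0.501 -0.302  0.173]
 [ 0.501 -0.305  0.174]]
scene throat [([0.5246, -0.3042, 0.1585], 0.64)]
scene hook_tip [([0.5055, -0.307, 0.1785], 0.79)]
scene stand [([0.5221, -0.3005, 0.0028], 0.63)]
top throat [([0.53, -0.3019, 0.1598], 0.71)]
top hook_tip [([0.5062, -0.298, 0.1775], 0.65)]
top stand []
scene throat [([0.5263, -0.3035, 0.1614], 0.8)]
scene hook_tip [([0.5028, -0.3077, 0.179], 0.57)]
scene stand [([0.5248, -0.299, -0.0025], 0.94)]
[-0.07351567  0.02303001  0.16200991] [-9.65040233e-05 -7.70368830e-02 -1.62010667e-01] [[ 9.99999467e-01 -7.98610641e-04  6.53975066e-04]
 [ 5.60446148e-04  9.52123029e-01  3.05714612e-01]
 [-8.66811663e-04 -3.05714083e-01  9.52122969e-01]]
```

View pics/w0.png

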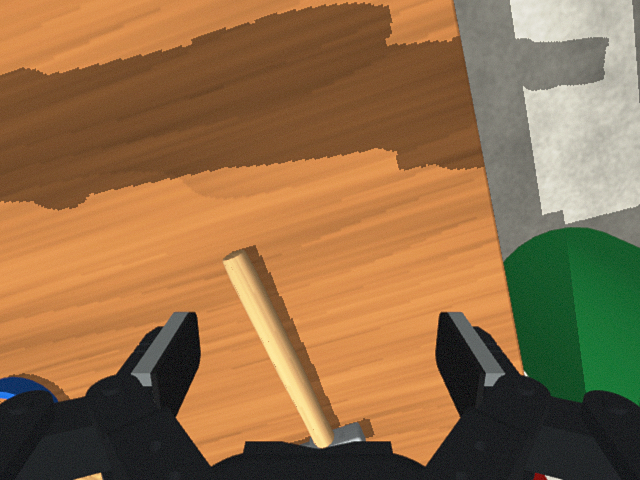

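```bash
cat >> h.py <<'E'
def go(xyz,yaw,base=None):
    """row (rotvec tool, shift tool mm) to world pose, tool down, from measured pose"""
    Mt,tt=tool() if base is None else base
    Mg=(R.from_euler('z',yaw)*R.from_euler('x',np.pi)).as_matrix()
    rv=R.from_matrix(Mt.T@Mg).as_rotvec(); s=Mt.T@(np.array(xyz)-tt)*1000
    print("row",np.round(rv,3),np.round(s,1))
E
python3 - <<'E'
from h import *
go([.50,-.0285,.12],1.607)
E
```

```text
row [ 0.    -0.    -0.341] [-502.1  485.5   91. ]
```

Call:
{"fn": "arm_command", "kwargs": {
  "steps": "0 0 -0.341 -502 485 60 85;0 0 -0.341 -502 485 60 60;0 0 -0.341 -502 485 60 50;0 0 -0.341 -502 485 60 50;0 0 -0.341 -502 485 60 50;0 0 -0.341 -502 485 60 50;0 0 -0.341 -502 485 60 50;0 0 -0.341 -502 485 60 50;0 0 -0.341 -502 485 60 50;0 0 -0.341 -502 485 60 50;0 0 -0.341 -502 485 60 50;0 0 -0.341 -502 485 60 50",
  "force": 60
}}

```text
time: 3.8
ee_pos: [0.5007, -0.0328, 0.151]
tool_rot: [3.141, 0.002, 1.601]
force: [-1.0, 0.0, -0.1]
grip_width: 0.584
```

```bash
python3 - <<'E'
from h import *
print(np.round(r.state()["joint_pos"],3)); print(r.state()["force"], tool())
c=r.camera("wrist"); cv2.imwrite("pics/w1.png",c["image"])
for l in ["shoe","shoe_front","bay_lip","bay_shelf","bay"]:
    print(l,[(np.round(w(c,x["xyz"]),4).tolist(),round(x["score"],2)) for x in r.mark_of(c,l)[:1]])
E
```

```text
[-0.277  0.301  0.296  1.965 -0.109  0.89   1.676]
[-0.99434952  0.03090303 -0.0690993 ] (array([[-2.99217410e-02,  9.99551813e-01,  9.28280933e-04],
       [ 9.99550676e-01,  2.99233265e-02, -1.74385400e-03],
       [-1.77084968e-03,  8.75684686e-04, -9.99998049e-01]]), array([ 0.50071102, -0.0328113 ,  0.1509829 ]))
shoe [([0.5801, -0.0232, 0.0034], 0.79)]
shoe_front [([0.5062, -0.028, 0.019], 0.86)]
bay_lip [([0.4061, -0.0293, 0.0164], 0.68)]
bay_shelf [([0.5615, -0.0284, 0.1107], 0.56)]
bay []
```

View pics/w1.png

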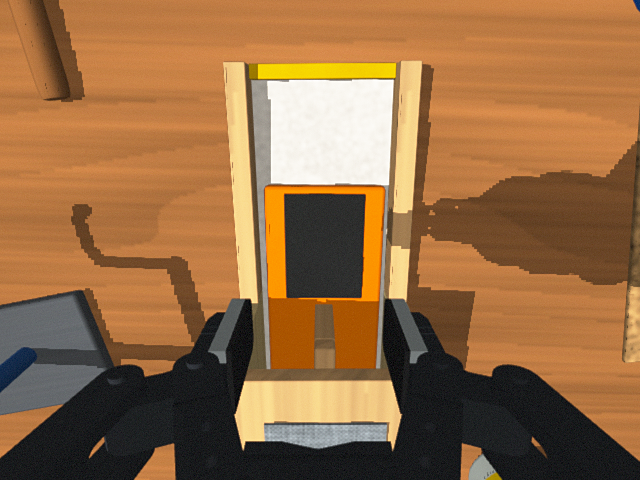

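```bash
python3 - <<'E'
from h import *
c=r.camera("wrist")
for n,u,v,z in [("front",325,186,.018),("padfront",325,195,.020),("padrear",325,298,.020),("lipin",325,79,.016),("padL",285,245,.02),("padR",364,245,.02),("soleL",266,245,.018),("soleR",385,245,.018)]:
    print(n,np.round(atz(c,u,v,z),4),np.round(unp(c,u,v),4))
go([.503,-.0285,.05],1.607)
E
```

```text
front [ 0.4779 -0.0218  0.018 ] [ 0.4802 -0.0215  0.0055]
padfront [ 0.4841 -0.0216  0.02  ] [ 0.4846 -0.0215  0.0175]
padrear [ 0.5667 -0.018   0.02  ] [ 0.5675 -0.0179  0.0184]
lipin [ 0.405 -0.025  0.016] [ 0.405  -0.025   0.0147]
padL [ 0.5237 -0.0501  0.02  ] [ 0.5237 -0.0501  0.02  ]
padR [0.5214 0.0096 0.02  ] [0.5221 0.0098 0.018 ]
soleL [ 0.5249 -0.0647  0.018 ] [ 0.5254 -0.0649  0.0167]
soleR [0.5215 0.0258 0.018 ] [0.5176 0.0237 0.0295]
row [-0.    -0.001  0.003] [ -2.4   3.8 101.1]
```

Call:
{"fn": "arm_command", "kwargs": {
  "steps": "0 0 0 -7 2 0 0;0 0 0 -7 2 0 0;0 0 0 -7 2 50 0;0 0 0 -7 2 90 0;0 0 0 -7 2 107 0;0 0 0 -7 2 110 0;0 0 0 -7 2 112 0"
}}

```text
time: 5.03
ee_pos: [0.5023, -0.0352, 0.0395]
tool_rot: [3.141, -0.0, 1.607]
force: [0.7, -0.0, 0.3]
grip_width: -0.004
```

```bash
python3 - <<'E'
from h import *
print(tool()[1],r.state()["force"],r.state()["qd"])
go([.503,-.0245,.036],1.607)
E
```

```text
[ 0.50229968 -0.03515183  0.03949622] [ 0.70150847 -0.01813186  0.31474429] [ 0.0061238   0.01528048 -0.00777934  0.00595745 -0.01215779 -0.03819158
  0.01088191]
row [ 0.001 -0.    -0.   ] [10.6  1.1  3.5]
```

Call:
{"fn": "arm_command", "kwargs": {
  "steps": "0 0 0 10 0 0 0;0 0 0 10 0 1 0;0 0 0 10 0 2 0;0 0 0 10 0 3 0;0 0 0 10 0 3 0"
}}

```text
time: 5.65
ee_pos: [0.5014, -0.0253, 0.036]
tool_rot: [-3.142, 0.0, 1.607]
force: [0.1, 0.5, -0.4]
grip_width: 0.001
```

Call:
{"fn": "arm_command", "kwargs": {
  "steps": "0 0 0 0 0 1 0;0 0 0 0 0 1 0;0 0 0 0 0 1.5 0;0 0 0 0 0 1.5 0"
}}

```text
time: 6.15
ee_pos: [0.5014, -0.0252, 0.0345]
tool_rot: [-3.142, -0.0, 1.607]
force: [-0.5, -0.3, -0.6]
grip_width: 0.0
```

Call:
{"fn": "arm_command", "kwargs": {
  "steps": "0 0 0 0 0 1 0;0 0 0 0 0 1 0;0 0 0 0 0 1.5 0;0 0 0 0 0 2 0;0 0 0 0 0 2 0"
}}

```text
time: 6.78
ee_pos: [0.5014, -0.0252, 0.0325]
tool_rot: [-3.142, -0.0, 1.607]
force: [0.1, -0.4, -0.9]
grip_width: -0.003
```

Call:
{"fn": "arm_command", "kwargs": {
  "steps": "0 0 0 0 0 1 0;0 0 0 0 0 1 0;0 0 0 0 0 2 0;0 0 0 0 0 2 0"
}}

```text
time: 7.28
ee_pos: [0.5013, -0.0252, 0.0304]
tool_rot: [-3.141, -0.0, 1.607]
force: [-0.0, -0.4, 0.2]
grip_width: -0.004
```

```bash
python3 - <<'E'
from h import *
c=r.camera("wrist"); cv2.imwrite("pics/w2.png",c["image"])
E
```

```text
(no output)
```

View pics/w2.png

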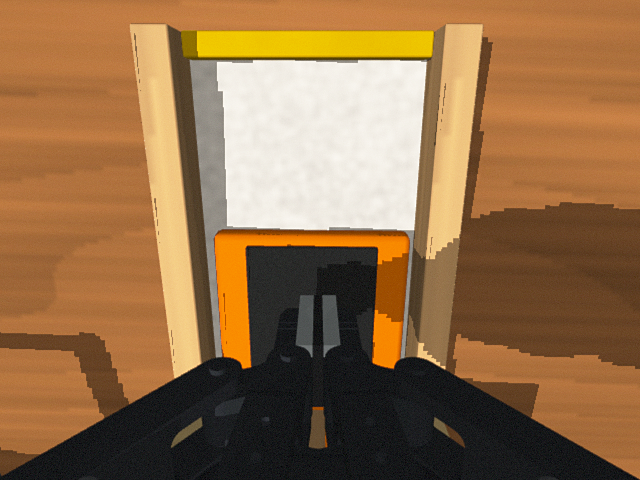

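Call:
{"fn": "arm_command", "kwargs": {
  "steps": "0 0 0 0 0 1 0;0 0 0 0 0 1 0;0 0 0 0 0 1.5 0;0 0 0 0 0 1.5 0"
}}

```text
time: 7.82
ee_pos: [0.5014, -0.0252, 0.029]
tool_rot: [-3.142, -0.0, 1.607]
force: [-0.0, 0.2, -0.4]
grip_width: -0.002
```

Call:
{"fn": "arm_command", "kwargs": {
  "steps": "0 0 0 0 0 1 0;0 0 0 0 0 1 0;0 0 0 0 0 2 0;0 0 0 0 0 2 0"
}}

```text
time: 8.32
ee_pos: [0.5013, -0.0251, 0.0269]
tool_rot: [-3.141, -0.0, 1.607]
force: [0.6, 0.6, -0.7]
grip_width: -0.007
```

Call:
{"fn": "arm_command", "kwargs": {
  "steps": "0 0 0 0 0 1 0;0 0 0 0 0 1 0;0 0 0 0 0 2 0;0 0 0 0 0 2 0"
}}

```text
time: 8.82
ee_pos: [0.5014, -0.0252, 0.0249]
tool_rot: [-3.142, -0.0, 1.607]
force: [-0.3, -0.2, 1.0]
grip_width: 0.002
```

```bash
python3 - <<'E'
from h import *
print(r.state()["force"],r.state()["joint_efforts"])
c=r.camera("wrist"); cv2.imwrite("pics/w3.png",c["image"][200:440,200:440].repeat(2,0).repeat(2,1))
print(np.round(c["depth"][280:350:6,300:340:6],3)); print(c["xyz"])
for v in range(280,350,8): print(v,[np.round(unp(c,u,v)[2],4) for u in (262,285,308,318,330,345)])
E
```

```text
[-0.2722845  -0.21594048  0.9790948 ] [ 2.01057213e-03 -5.74894774e+01  4.07497913e+00 -1.91456848e+01
  2.90247452e-03 -2.28733424e-02  6.55876807e-03]
[[0.182 0.182 0.182 0.182 0.183 0.182 0.182]
 [0.184 0.183 0.183 0.184 0.183 0.184 0.182]
 [0.184 0.184 0.185 0.184 0.183 0.185 0.184]
 [0.149 0.15  0.15  0.15  0.15  0.15  0.184]
 [0.145 0.146 0.146 0.144 0.145 0.145 0.146]
 [0.141 0.142 0.14  0.142 0.141 0.141 0.141]
 [0.137 0.137 0.138 0.137 0.136 0.137 0.138]
 [0.134 0.134 0.133 0.134 0.133 0.133 0.134]
 [0.128 0.13  0.13  0.13  0.13  0.129 0.129]
 [0.126 0.126 0.126 0.127 0.126 0.127 0.126]
 [0.123 0.123 0.123 0.122 0.122 0.124 0.123]
 [0.119 0.122 0.121 0.121 0.121 0.121 0.118]]
[ 0.4243279  -0.0284095   0.18694619]
280 [np.float64(0.0188), np.float64(0.0194), np.float64(0.019), np.float64(0.0197), np.float64(0.0192), np.float64(0.0184)]
288 [np.float64(0.0191), np.float64(0.0187), np.float64(0.0188), np.float64(0.0189), np.float64(0.0191), np.float64(0.0199)]
296 [np.float64(0.0201), np.float64(0.019), np.float64(0.0496), np.float64(0.0496), np.float64(0.1869), np.float64(0.0191)]
304 [np.float64(0.019), np.float64(0.019), np.float64(0.0562), np.float64(0.0569), np.float64(0.0561), np.float64(0.0192)]
312 [np.float64(0.0194), np.float64(0.0534), np.float64(0.062), np.float64(0.0617), np.float64(0.0621), np.float64(0.0545)]
320 [np.float64(0.0196), np.float64(0.0596), np.float64(0.0675), np.float64(0.0669), np.float64(0.0678), np.float64(0.06)]
328 [np.float64(0.019), np.float64(0.0651), np.float64(0.072), np.float64(0.0723), np.float64(0.0726), np.float64(0.0653)]
336 [np.float64(0.0182), np.float64(0.0709), np.float64(0.0763), np.float64(0.0772), np.float64(0.0778), np.float64(0.0694)]
344 [np.float64(0.0178), np.float64(0.0748), np.float64(0.082), np.float64(0.0821), np.float64(0.0817), np.float64(0.0752)]
```

View pics/w3.png

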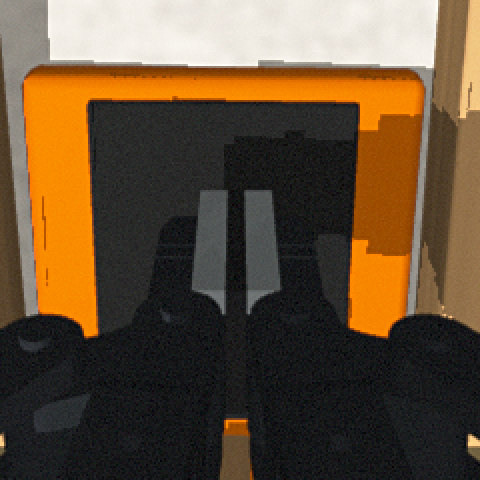

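```bash
python3 - <<'E'
from h import *
c=r.camera("wrist")
for v in range(286,400,6): print(v,np.round(unp(c,308,v),4),np.round(unp(c,332,v),4))
t=tool()[1]
for h in (-.02,0,.02,.03,.04,.05): print(h,px(c,t+[-.011,0,h]),px(c,t+[0,0,h]))
E
```

```text
286 [ 0.502  -0.0298  0.0181] [ 0.5008 -0.0192  0.02  ]
292 [ 0.5046 -0.0298  0.019 ] [ 0.5041 -0.019   0.0192]
298 [ 0.4915 -0.0294  0.0514] [ 0.4915 -0.0206  0.0508]
304 [ 0.4913 -0.0293  0.0565] [ 0.4911 -0.0208  0.0564]
310 [ 0.4915 -0.0292  0.0606] [ 0.4915 -0.021   0.0601]
316 [ 0.4916 -0.0291  0.0646] [ 0.4913 -0.0211  0.0646]
322 [ 0.4914 -0.0291  0.069 ] [ 0.4913 -0.0213  0.0687]
328 [ 0.4911 -0.029   0.0732] [ 0.4918 -0.0213  0.0716]
334 [ 0.4916 -0.0289  0.076 ] [ 0.4907 -0.0216  0.077 ]
340 [ 0.4916 -0.0288  0.0793] [ 0.491  -0.0217  0.0799]
346 [ 0.4925 -0.0288  0.0811] [ 0.4927 -0.0216  0.0805]
352 [ 0.4907 -0.0287  0.0869] [ 0.4907 -0.0219  0.0867]
358 [ 0.4911 -0.0286  0.0892] [ 0.491 -0.022  0.089]
364 [ 0.4904 -0.0286  0.093 ] [ 0.4894 -0.0222  0.0941]
370 [ 0.4903 -0.0285  0.0957] [ 0.4905 -0.0222  0.0952]
376 [ 0.4925 -0.0285  0.0952] [ 0.4901 -0.0223  0.0982]
382 [ 0.4945 -0.0284  0.0951] [ 0.49   -0.0224  0.1007]
388 [ 0.4988 -0.0283  0.092 ] [ 0.4902 -0.0225  0.1028]
394 [ 0.5007 -0.0283  0.0921] [ 0.4243 -0.0284  0.187 ]
-0.02 [319.14152664 252.07638834] [318.30081864 273.59428271]
0 [319.34417133 268.13124709] [318.40960505 291.6497712 ]
0.02 [319.59647239 288.12021389] [318.54448412 314.03590908]
0.03 [319.74731997 300.07136135] [318.62482915 327.37092791]
0.04 [319.91923011 313.69122534] [318.71612266 342.52308632]
0.05 [320.11694531 329.35553685] [318.82076617 359.89096918]
```

```bash
python3 - <<'E'
from h import *
c=r.camera("scene"); cv2.imwrite("pics/s2.png",cv2.resize(c["image"][150:330,220:440],None,fx=3.6,fy=3.6))
t=tool()[1]; print(px(c,t),px(c,t-[0,0,.017]),px(c,t+[0,0,.025]))
c=r.camera("top"); cv2.imwrite("pics/t2.png",cv2.resize(c["image"][160:340,240:440],None,fx=3.6,fy=3.6))
E
```

```text
[324.12034551 248.00630683] [324.10386537 251.32732048] [324.14528731 242.98013542]
```

View pics/s2.png

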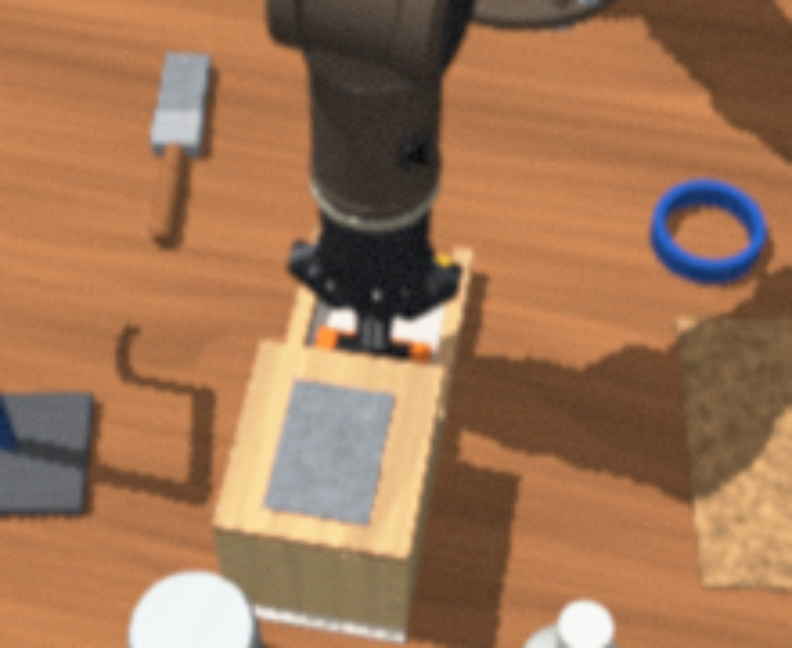

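Call:
{"fn": "arm_command", "kwargs": {
  "steps": "0 0 0 0 0 1.5 0;0 0 0 0 0 3 0;0 0 0 0 0 4.5 0;0 0 0 0 0 6 0;0 0 0 0 0 6 0"
}}

```text
time: 9.65
ee_pos: [0.5013, -0.0252, 0.0189]
tool_rot: [-3.141, -0.0, 1.607]
force: [-0.1, -0.5, 0.2]
grip_width: 0.004
```

Call:
{"fn": "arm_command", "kwargs": {
  "steps": "0 0 0 0 0 1.5 0;0 0 0 0 0 3 0;0 0 0 0 0 4.5 0;0 0 0 0 0 6 0;0 0 0 0 0 6 0"
}}

```text
time: 10.28
ee_pos: [0.5013, -0.0252, 0.0129]
tool_rot: [-3.141, -0.0, 1.607]
force: [-0.0, 0.4, -0.3]
grip_width: 0.003
```

```bash
python3 - <<'E'
from h import *
c=r.camera("wrist"); cv2.imwrite("pics/w4.png",c["image"])
for v in range(270,330,4): print(v,np.round(unp(c,308,v),4),np.round(unp(c,332,v),4))
E
```

```text
270 [ 0.4887 -0.0299  0.0194] [ 0.4885 -0.0201  0.019 ]
274 [ 0.4904 -0.0299  0.0194] [ 0.4902 -0.02    0.0192]
278 [ 0.4923 -0.0298  0.0192] [ 0.4923 -0.0199  0.0184]
282 [ 0.494  -0.0298  0.0194] [ 0.494  -0.0198  0.0186]
286 [ 0.496  -0.0297  0.019 ] [ 0.4954 -0.0198  0.0196]
290 [ 0.4979 -0.0297  0.0188] [ 0.497  -0.0197  0.0201]
294 [ 0.4996 -0.0296  0.0191] [ 0.4992 -0.0196  0.0192]
298 [ 0.4922 -0.0294  0.0377] [ 0.4911 -0.0207  0.0393]
302 [ 0.4916 -0.0294  0.0422] [ 0.4912 -0.0208  0.0424]
306 [ 0.4919 -0.0293  0.0448] [ 0.4914 -0.0209  0.0451]
310 [ 0.4914 -0.0292  0.0486] [ 0.4918 -0.0209  0.0472]
314 [ 0.4912 -0.0292  0.0517] [ 0.4912 -0.0211  0.0512]
318 [ 0.4915 -0.0291  0.054 ] [ 0.4915 -0.0211  0.0536]
322 [ 0.4916 -0.0291  0.0564] [ 0.4909 -0.0213  0.0572]
326 [ 0.4919 -0.029   0.0585] [ 0.4914 -0.0213  0.0588]
```

View pics/w4.png

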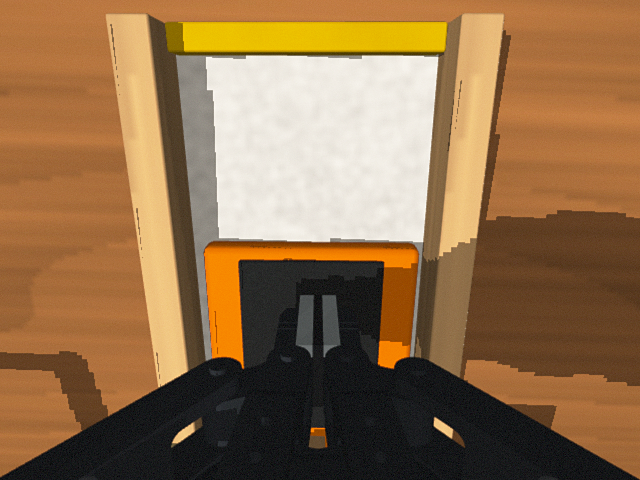

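Call:
{"fn": "arm_command", "kwargs": {
  "steps": "0 0 0 0 0 7 0;0 0 0 0 0 13 0;0 0 0 0 0 14 0;0 0 0 0 0 15 0;0 0 0 0 0 15 0"
}}

```text
time: 10.95
ee_pos: [0.5014, -0.0251, -0.0004]
tool_rot: [3.141, -0.001, 1.606]
force: [-9.1, 0.9, 36.7]
grip_width: 0.003
```

Call:
{"fn": "arm_command", "kwargs": {
  "steps": "0 0 0 0 0 -1.2 0;0 0 0 0 0 -1.2 0"
}}

```text
time: 11.2
ee_pos: [0.5014, -0.0251, -0.0002]
tool_rot: [3.141, -0.0, 1.607]
force: [-4.4, 1.1, 17.1]
grip_width: -0.002
```

Call:
{"fn": "arm_command", "kwargs": {
  "steps": "0 0 0 0 0 -0.3 0;0 0 0 0 -4 -0.3 0;0 0 0 0 -10 -0.3 0;0 0 0 0 -16 -0.3 0;0 0 0 0 -22 -0.3 0;0 0 0 0 -26 -0.3 0;0 0 0 0 -28 -0.3 0"
}}

```text
time: 12.08
ee_pos: [0.4745, -0.0262, -0.0002]
tool_rot: [3.139, 0.0, 1.607]
force: [2.3, 0.1, 5.3]
grip_width: -0.0
```

```bash
python3 - <<'E'
from h import *
c=r.camera("wrist"); cv2.imwrite("pics/w5.png",c["image"])
print(r.state()["force"])
E
```

```text
[2.04570762 0.44165839 6.89680955]
```

View pics/w5.png

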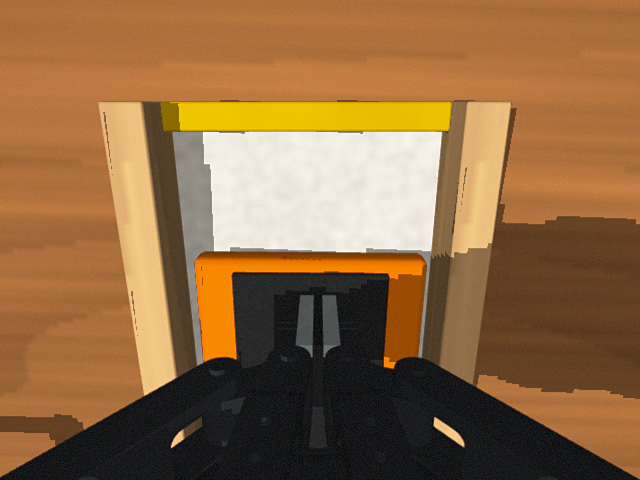

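Call:
{"fn": "arm_command", "kwargs": {
  "steps": "0 0 0 0 -2 0.3 0;0 0 0 0 -8 0.3 0;0 0 0 0 -15 0.3 0;0 0 0 0 -22 0.3 0;0 0 0 0 -29 0.3 0;0 0 0 0 -35 0.3 0;0 0 0 0 -39 0.3 0;0 0 0 0 -40 0.3 0"
}}

```text
time: 13.12
ee_pos: [0.4354, -0.0277, -0.0002]
tool_rot: [3.138, 0.0, 1.607]
force: [3.4, -0.5, 8.4]
grip_width: -0.0
```

```bash
python3 - <<'E'
from h import *
c=r.camera("wrist"); cv2.imwrite("pics/w6.png",c["image"])
print(r.state()["force"])
E
```

```text
[3.27661049 1.05685465 9.81790019]
```

View pics/w6.png

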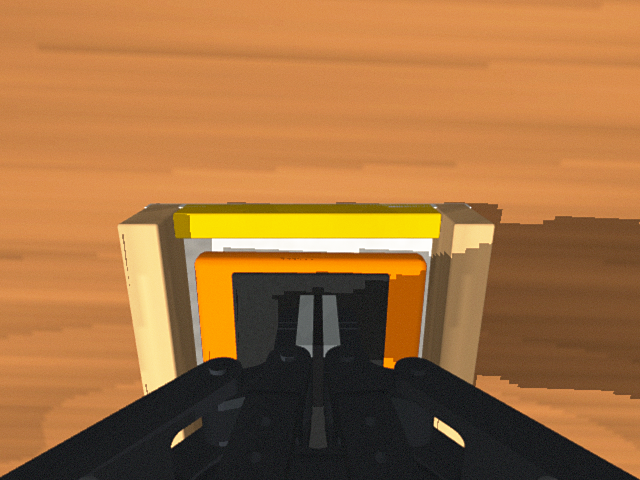

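Call:
{"fn": "arm_command", "kwargs": {
  "steps": "0 0 0 0 -1 0 0;0 0 0 0 -3 0 0;0 0 0 0 -5 0 0;0 0 0 0 -6.5 0 0;0 0 0 0 -7 0 0;0 0 0 0 -7 0 0"
}}

```text
time: 13.92
ee_pos: [0.4285, -0.0279, -0.0002]
tool_rot: [3.138, 0.0, 1.607]
force: [2.3, -0.1, 8.9]
grip_width: 0.001
```

```bash
python3 - <<'E'
from h import *
c=r.camera("wrist"); cv2.imwrite("pics/w7.png",c["image"])
print(r.state()["force"])
E
```

```text
[3.21984367 0.80279767 9.97602405]
```

View pics/w7.png

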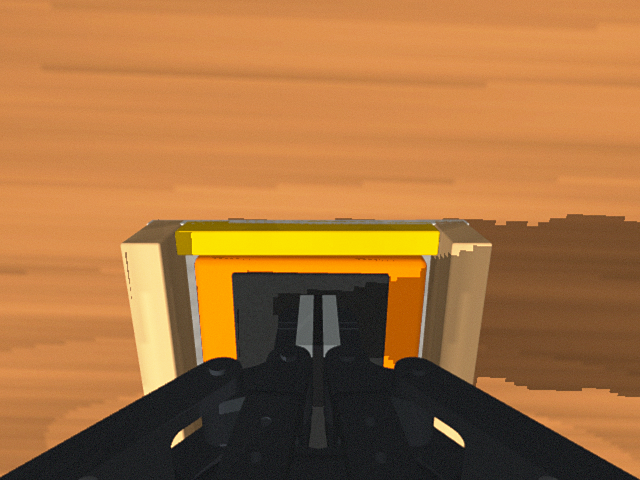

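Call:
{"fn": "arm_command", "kwargs": {
  "steps": "0 0 0 0 -1 0 0;0 0 0 0 -2 0 0;0 0 0 0 -2.5 0 0;0 0 0 0 -2.5 0 0"
}}

```text
time: 14.48
ee_pos: [0.4268, -0.0279, -0.0002]
tool_rot: [3.137, 0.0, 1.607]
force: [5.8, 0.3, 6.8]
grip_width: -0.001
```

Call:
{"fn": "arm_command", "kwargs": {
  "steps": "0 0 0 0 2.5 -40 0;0 0 0 0 2.5 -80 20;0 0 0 0 45 -100 50;0 0 0 0 94 -100 50;0 0 0 0 94 -100 50;0 0 0 0 94 -100 50;0 0 0 0 94 -100 50"
}}

```text
time: 15.35
ee_pos: [0.5164, -0.0247, 0.0987]
tool_rot: [-3.14, -0.0, 1.607]
force: [1.1, 0.4, -1.0]
grip_width: 0.587
```

```bash
python3 - <<'E'
from h import *
print(r.state()["force"],tool()[1])
c=r.camera("wrist"); cv2.imwrite("pics/w8.png",c["image"])
for l in ["shoe","shoe_front","shoe_loop","shoe_grip","bay_lip","bay_shelf"]:
    print(l,[(np.round(w(c,x["xyz"]),4).tolist(),round(x["score"],2)) for x in r.mark_of(c,l)[:1]])
c=r.camera("top"); cv2.imwrite("pics/t8.png",cv2.resize(c["image"][160:340,240:440],None,fx=3.6,fy=3.6))
for l in ["shoe","shoe_front","shoe_loop","shoe_grip","bay"]:
    print(l,[(np.round(w(c,x["xyz"]),4).tolist(),round(x["score"],2)) for x in r.mark_of(c,l)[:1]])
E
```

```text
[ 1.06596015  0.44889369 -1.04725544] [ 0.5163925  -0.02472762  0.0987217 ]
shoe [([0.5042, -0.0254, 0.0022], 0.93)]
shoe_front [([0.4306, -0.029, 0.0181], 0.9)]
shoe_loop [([0.5033, -0.025, 0.0019], 0.68)]
shoe_grip [([0.5837, -0.0246, 0.06], 0.73)]
bay_lip [([0.4069, -0.032, 0.0175], 0.84)]
bay_shelf [([0.564, -0.0262, 0.1095], 0.7)]
shoe []
shoe_front [([0.4189, -0.5387, -0.0018], 0.45)]
shoe_loop [([0.5038, -0.2994, 0.1763], 0.28)]
shoe_grip []
bay []
```

View pics/w8.png

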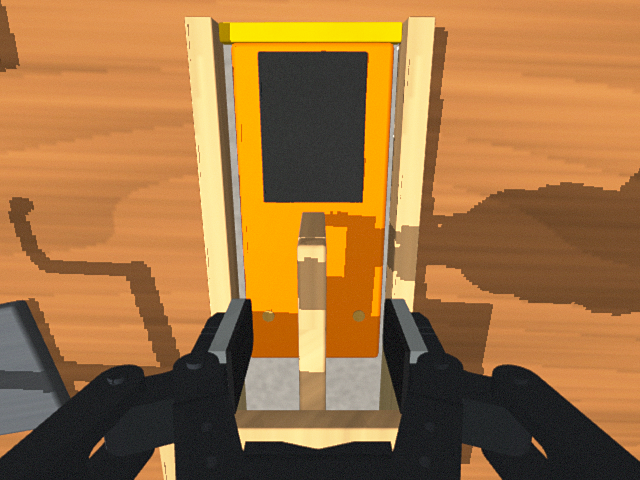

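```bash
python3 - <<'E'
from h import *
c=r.camera("wrist")
for n,u,v,z in [("barfront",312,243,.082),("bar",312,300,.082),("bar",313,400,.082),("sole rear",312,356,.018),("lip",312,42,.016),("padrear",312,203,.02)]:
    print(n,np.round(atz(c,u,v,z),4),np.round(unp(c,u,v),4))
print(tool()[1]); go([.518,-.0255,.035],1.607)
E
```

```text
barfront [ 0.5016 -0.0281  0.082 ] [ 0.5023 -0.0281  0.08  ]
bar [ 0.5307 -0.0272  0.082 ] [ 0.5313 -0.0272  0.0807]
bar [ 0.5889 -0.0248  0.082 ] [ 0.5895 -0.0248  0.0812]
sole rear [ 0.6053 -0.0256  0.018 ] [ 0.5626 -0.0262  0.0811]
lip [ 0.4083 -0.0318  0.016 ] [ 0.4083 -0.0318  0.0163]
padrear [ 0.4972 -0.029   0.02  ] [ 0.4982 -0.029   0.0158]
[ 0.51791602 -0.02455751  0.09920896]
row [ 0. -0. -0.] [-0.9  0.  64.2]
```

Call:
{"fn": "arm_command", "kwargs": {
  "steps": "0 0 0 -3 3 20 50;0 0 0 -3 3 45 50;0 0 0 -3 3 62 50;0 0 0 -3 3 64 50;0 0 0 -3 3 64 0;0 0 0 -3 3 64 0;0 0 0 -3 3 64 0;0 0 0 -3 3 64 0",
  "force": 100
}}

```text
time: 17.05
ee_pos: [0.5217, -0.0275, 0.0362]
tool_rot: [3.14, -0.0, 1.607]
force: [-1.0, -0.2, 6.4]
grip_width: 0.144
```

Call:
{"fn": "arm_command", "kwargs": {
  "steps": "0 0 0 0 0 -4 0;0 0 0 0 0 -10 0;0 0 0 0 0 -16 0;0 0 0 0 0 -18 0;0 0 0 0 0 -18 0;0 0 0 0 0 -18 0"
}}

```text
time: 17.8
ee_pos: [0.5208, -0.0275, 0.053]
tool_rot: [-3.141, -0.0, 1.607]
force: [-0.6, 0.5, -2.7]
grip_width: 0.141
```

```bash
python3 - <<'E'
from h import *
c=r.camera("wrist"); cv2.imwrite("pics/w9.png",c["image"])
print(r.state()["force"],r.state()["grip_width"])
for n,u,v in [("pf",312,75),("pr",312,150),("pm",312,180),("L",250,180),("R",380,180),("lip",310,40)]: print(n,np.round(unp(c,u,v),4))
E
```

```text
[-0.38490926 -0.19910771 -3.75581801] 0.14418936922799588
pf [ 0.4322 -0.0332  0.0366]
pr [ 0.4622 -0.0323  0.0363]
pm [ 0.4754 -0.0319  0.0349]
L [ 0.476  -0.059   0.0368]
R [ 0.4739 -0.0022  0.0371]
lip [ 0.4193 -0.0344  0.0368]
```

View pics/w9.png

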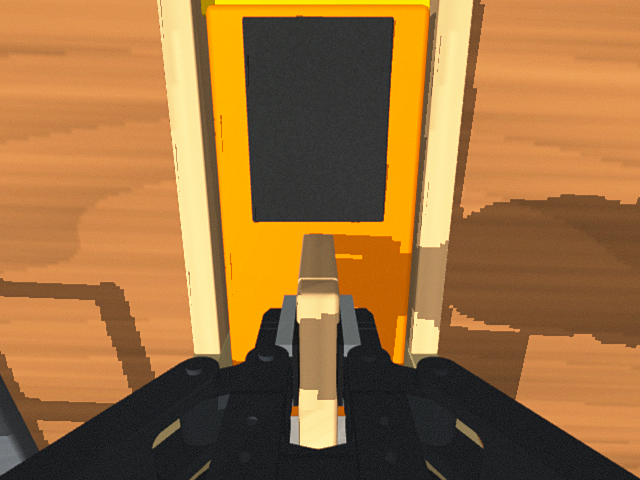

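Call:
{"fn": "arm_command", "kwargs": {
  "steps": "0 0 0 0 -8 -1 0;0 0 0 0 -22 -1 0;0 0 0 0 -36 -1 0;0 0 0 0 -50 -1 0;0 0 0 0 -64 -1 0;0 0 0 0 -70 -1 0;0 0 0 0 -72 -15 0;0 0 0 0 -72 -40 0;0 0 0 0 -72 -60 0;0 0 0 0 -72 -60 0"
}}

```text
time: 19.1
ee_pos: [0.4509, -0.03, 0.1151]
tool_rot: [3.137, -0.0, 1.607]
force: [0.2, 0.5, -3.7]
grip_width: 0.14
```

```bash
python3 - <<'E'
from h import *
c=r.camera("wrist"); cv2.imwrite("pics/w10.png",c["image"])
print(tool()[1],r.state()["force"],r.state()["grip_width"])
go([.514,.300,.112],1.776)
for n,u,v in [("pf",312,75),("pr",312,150),("pm",312,180),("L",250,180),("R",380,180),("lip",310,40)]: print(n,np.round(unp(c,u,v),4))
E
```

```text
[ 0.45004505 -0.02993276  0.11402866] [ 1.01592914  0.23896354 -2.8890777 ] 0.14197398435500538
row [ 0.003 -0.    -0.169] [327.4  75.9   2.3]
pf [ 0.3624 -0.0358  0.0976]
pr [ 0.3924 -0.0349  0.0977]
pm [ 0.4056 -0.0345  0.0965]
L [ 0.4063 -0.0617  0.0979]
R [ 0.4044 -0.0045  0.0976]
lip [ 0.3495 -0.037   0.0979]
```

View pics/w10.png

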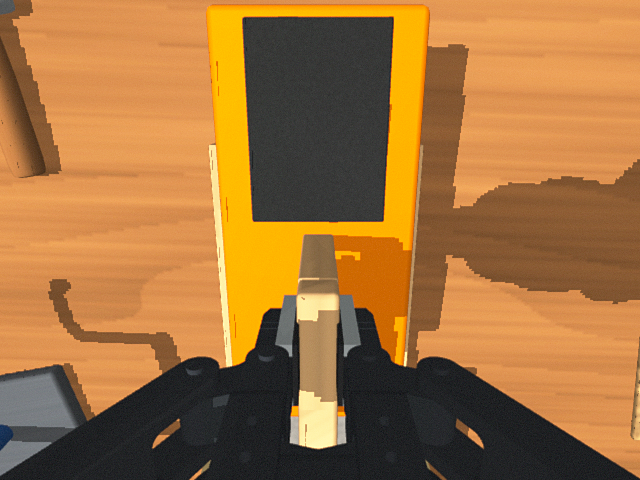

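Call:
{"fn": "arm_command", "kwargs": {
  "steps": "0 0 -0.02 25 5 0 0;0 0 -0.04 65 13 0 0;0 0 -0.07 110 24 0 0;0 0 -0.09 155 35 0 0;0 0 -0.11 200 46 0 0;0 0 -0.13 245 57 0 0;0 0 -0.15 285 66 0 0;0 0 -0.165 315 73 0 0;0 0 -0.169 327 76 20 0;0 0 -0.169 327 76 45 0;0 0 -0.169 327 76 65 0;0 0 -0.169 327 76 68 0"
}}

```text
time: 20.65
ee_pos: [0.5115, 0.297, 0.0422]
tool_rot: [-3.137, 0.003, 1.775]
force: [-0.5, -0.9, -2.4]
grip_width: 0.14
```

```bash
python3 - <<'E'
from h import *
print(tool()[1],r.state()["force"],r.state()["grip_width"])
c=r.camera("wrist"); cv2.imwrite("pics/w11.png",c["image"])
print(tool()[1])
for n,u,v in [("pf",312,75),("pr",312,150),("pm",312,180),("L",250,180),("R",380,180),("lip",310,40),("mat",100,200)]: print(n,np.round(unp(c,u,v),4))
E
```

```text
[0.51150892 0.29701402 0.0421829 ] [-0.51764997 -0.85463458 -2.39070332] 0.1398618535948445
[0.51216011 0.29759756 0.04307945]
pf [0.425  0.2763 0.0258]
pr [0.4545 0.2822 0.0254]
pm [0.4672 0.2848 0.0252]
L [0.4727 0.2581 0.0254]
R [0.4611 0.314  0.0256]
lip [0.4125 0.2729 0.0262]
mat [ 5.035e-01  1.812e-01 -3.000e-04]
```

View pics/w11.png

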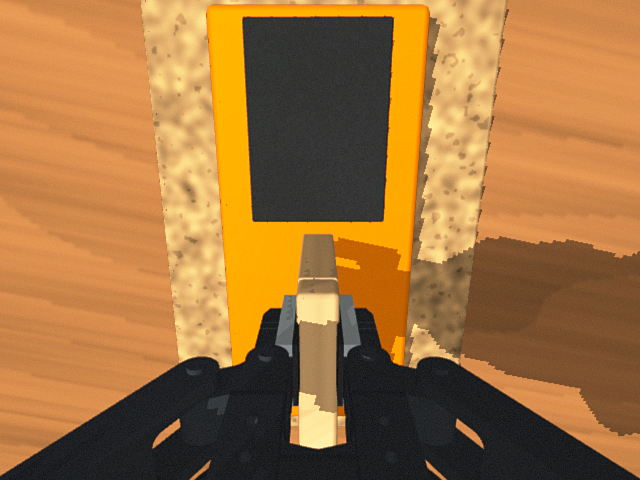

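Call:
{"fn": "arm_command", "kwargs": {
  "steps": "0 0 0 0 0 1.5 0;0 0 0 0 0 3 0;0 0 0 0 0 4 0;0 0 0 0 0 5 0;0 0 0 0 0 5 0"
}}

```text
time: 21.32
ee_pos: [0.5132, 0.2995, 0.0403]
tool_rot: [3.141, -0.0, 1.776]
force: [-0.7, 0.2, -2.6]
grip_width: 0.143
```

Call:
{"fn": "arm_command", "kwargs": {
  "steps": "0 0 0 0 0 0.8 0;0 0 0 0 0 1.6 0;0 0 0 0 0 2.4 0;0 0 0 0 0 3 0;0 0 0 0 0 3 0"
}}

```text
time: 21.95
ee_pos: [0.5132, 0.2994, 0.0372]
tool_rot: [-3.142, 0.0, 1.776]
force: [0.0, 0.3, -2.6]
grip_width: 0.142
```

Call:
{"fn": "arm_command", "kwargs": {
  "steps": "0 0 0 0 0 0.5 0;0 0 0 0 0 1 0;0 0 0 0 0 1.4 0;0 0 0 0 0 1.4 0"
}}

```text
time: 22.45
ee_pos: [0.5132, 0.2995, 0.0363]
tool_rot: [3.141, -0.0, 1.776]
force: [-2.3, -1.8, 5.2]
grip_width: 0.142
```

Contact with the mat (5 N). Release, wait, rise.

Call:
{"fn": "arm_command", "kwargs": {
  "steps": "0 0 0 0 0 0 40;0 0 0 0 0 0 40;0 0 0 0 0 0 40;0 0 0 0 0 -10 40;0 0 0 0 0 -50 40;0 0 0 0 0 -90 40;0 0 0 0 0 -110 40;0 0 0 0 0 -110 40"
}}

```text
time: 23.45
ee_pos: [0.5144, 0.3002, 0.1481]
tool_rot: [3.138, -0.002, 1.776]
force: [-0.4, 0.1, 0.3]
grip_width: 0.471
```

```bash
python3 - <<'E'
from h import *
print(tool()[1],r.state()["force"],r.state()["joint_pos"])
c=r.camera("wrist"); cv2.imwrite("pics/w12.png",c["image"])
for l in ["shoe","shoe_front","shoe_loop","shoe_grip","mat"]:
    print(l,[(np.round(w(c,x["xyz"]),4).tolist(),round(x["score"],2)) for x in r.mark_of(c,l)[:1]])
E
```

```text
[0.51435847 0.30015865 0.14814242] [-0.40082343  0.13185105  0.25114567] [-0.75967416  0.4433008   0.19919914  1.74181945 -0.1039313   0.96252741
  1.25577374]
shoe [([0.4956, 0.297, 0.0031], 0.97)]
shoe_front [([0.4247, 0.2849, 0.0184], 0.82)]
shoe_loop [([0.5148, 0.2988, 0.0688], 0.82)]
shoe_grip [([0.5725, 0.311, 0.0627], 0.96)]
mat []
```

View pics/w12.png

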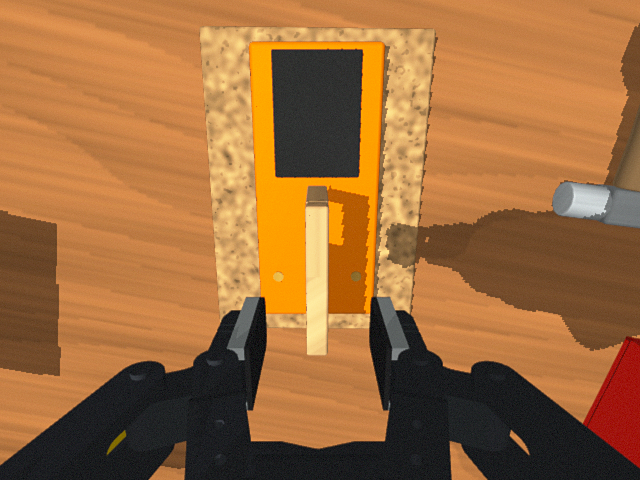

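```bash
python3 - <<'E'
from h import *
go([.5808,.3135,.10],1.776)
c=r.camera("wrist")
for n,u,v in [("barfront",317,206),("bar",317,270),("webrear",317,352)]:
    print(n,np.round(atz(c,u,v,.082),4),np.round(unp(c,u,v),4))
c=r.camera("top")
for l in ["shoe","shoe_loop","shoe_grip","mat"]:
    print(l,[(np.round(w(c,x["xyz"]),4).tolist(),round(x["score"],2)) for x in r.mark_of(c,l)[:1]])
E
```

```text
row [-0.002  0.001 -0.   ] [ 0.3 69.7 44.8]
barfront [0.4902 0.2935 0.082 ] [0.4936 0.2942 0.0676]
bar [0.5283 0.3014 0.082 ] [0.5291 0.3016 0.0799]
webrear [0.5831 0.3128 0.082 ] [0.5831 0.3128 0.082 ]
shoe []
shoe_loop [([0.5188, 0.3006, 0.0681], 0.71)]
shoe_grip [([0.5744, 0.3119, 0.0593], 0.95)]
mat [([0.3258, 0.2128, -0.0032], 0.72)]
```

Call:
{"fn": "arm_command", "kwargs": {
  "steps": "0 0 0.18 0 20 0 50;0 0 0.36 0 45 0 50;0 0 0.54 0 66 0 50;0 0 0.72 0 66 0 50;0 0 0.9 0 66 0 50;0 0 1.08 0 66 0 50;0 0 1.26 0 66 0 50;0 0 1.44 0 66 0 50;0 0 1.62 0 66 0 50;0 0 1.80 0 66 0 50;0 0 1.98 0 66 0 50;0 0 2.16 0 66 0 50"
}}

```text
time: 25.55
ee_pos: [0.5777, 0.3131, 0.1458]
tool_rot: [-3.142, 0.0, -0.39]
force: [0.6, -0.3, 0.9]
grip_width: 0.584
```

```bash
python3 - <<'E'
from h import *
print(r.state()["joint_pos"])
go([.577,.313,.07],-1.366)
E
```

```text
[-1.04941642  0.63519847  0.76678433  1.60939624 -0.48163852  1.09506034
 -0.54455461]
row [-0.     0.     0.976] [-0.7  0.4 75.8]
```

Call:
{"fn": "arm_command", "kwargs": {
  "steps": "0 0 0.18 0 0 0 50;0 0 0.36 0 0 0 50;0 0 0.54 0 0 10 50;0 0 0.72 0 0 20 50;0 0 0.9 0 0 30 50;0 0 0.976 0 0 40 50;0 0 0.976 0 0 50 50;0 0 0.976 0 0 50 50"
}}

```text
time: 26.55
ee_pos: [0.5773, 0.3129, 0.095]
tool_rot: [3.14, -0.0, -1.358]
force: [-0.0, 0.3, -0.1]
grip_width: 0.587
```

```bash
python3 - <<'E'
from h import *
c=r.camera("wrist"); cv2.imwrite("pics/w13.png",c["image"]); print(r.state()["joint_pos"])
go([.577,.313,.022],-1.366)
for l in ["shoe","shoe_loop","shoe_grip"]:
    print(l,[(np.round(w(c,x["xyz"]),4).tolist(),round(x["score"],2)) for x in r.mark_of(c,l)[:1]])
E
```

```text
[-1.14875735  0.78020883  0.97836821  1.66685023 -0.71649563  1.09423147
 -1.31422905]
row [ 0.    -0.     0.007] [-0.3  0.6 73.6]
shoe [([0.4976, 0.3011, 0.002], 0.85)]
shoe_loop [([0.5184, 0.2978, 0.0669], 0.8)]
shoe_grip [([0.5746, 0.315, 0.0602], 0.84)]
```

View pics/w13.png

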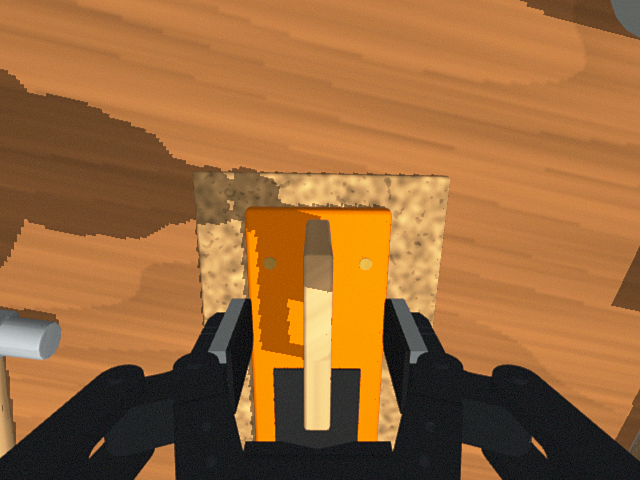

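Call:
{"fn": "arm_command", "kwargs": {
  "steps": "0 0 0.007 0 0 25 50;0 0 0.007 0 0 50 50;0 0 0.007 0 0 68 50;0 0 0.007 0 0 73 50;0 0 0.007 0 0 73 0;0 0 0.007 0 0 73 0;0 0 0.007 0 0 73 0;0 0 0.007 0 0 73 0",
  "force": 115
}}

```text
time: 27.75
ee_pos: [0.5786, 0.3131, 0.0239]
tool_rot: [-3.14, 0.0, -1.367]
force: [-0.9, -0.5, 6.9]
grip_width: 0.153
```

```bash
python3 - <<'E'
from h import *
c=r.camera("wrist"); cv2.imwrite("pics/w14.png",c["image"])
s=r.state();print(s["force"],s["grip_width"],tool()[1])
E
```

```text
[-1.12771431 -0.4274838   6.35256511] 0.1468150255014858 [0.5785795  0.31310312 0.02395588]
```

View pics/w14.png

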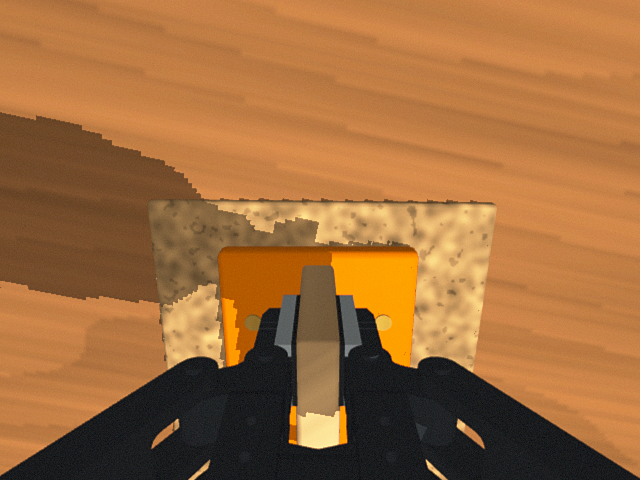

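Call:
{"fn": "arm_command", "kwargs": {
  "steps": "0 0 0 0 0 -3 0;0 0 0 0 0 -10 0;0 0 0 0 0 -30 0;0 0 0 0 0 -60 0;0 0 0 0 0 -95 0;0 0 0 0 0 -130 0;0 0 0 0 0 -155 0;0 0 0 0 0 -165 0;0 0 0 0 0 -165 0"
}}

```text
time: 28.92
ee_pos: [0.578, 0.3129, 0.1885]
tool_rot: [-3.141, 0.001, -1.367]
force: [0.3, -0.5, -2.8]
grip_width: 0.15
```

```bash
python3 - <<'E'
from h import *
c=r.camera("wrist"); cv2.imwrite("pics/w15.png",c["image"])
s=r.state();print(s["force"],s["moment"],s["grip_width"],tool()[1])
for v in (255,262,): print([np.round(unp(c,u,v),4).tolist() for u in (250,390)])
for v in (275,300,330,360,400,430): print(np.round(unp(c,318,v),4).tolist())
go([.406,-.267,.19],.23)
c=r.camera("scene"); cv2.imwrite("pics/s15.png",c["image"])
for l in ["shoe","shoe_front","shoe_loop","shoe_grip"]:
    print(l,[(np.round(w(c,x["xyz"]),4).tolist(),round(x["score"],2)) for x in r.mark_of(c,l)[:1]])
E
```

```text
[-0.27784491  0.57525858 -3.06883364] [ 0.03940486 -0.15609577  0.04949645] 0.1457051384334977 [0.57746927 0.31294175 0.18744701]
[[0.588, 0.345, 0.1805], [0.6007, 0.2845, 0.1811]]
[[0.5852, 0.3443, 0.1818], [0.5975, 0.2837, 0.1812]]
[0.5905, 0.3148, 0.1945]
[0.591, 0.3149, 0.2184]
[0.5902, 0.3147, 0.2375]
[0.5844, 0.3135, 0.2446]
[0.5708, 0.3108, 0.2454]
[0.5599, 0.3085, 0.2457]
row [ 0.000e+00  1.000e-03 -1.597e+00] [533.3 285.3  -2.5]
shoe [([0.5001, 0.2951, 0.1658], 0.67)]
shoe_front [([0.4202, 0.2811, 0.1826], 0.57)]
shoe_loop [([0.5148, 0.2947, 0.2332], 0.62)]
shoe_grip [([0.5747, 0.3122, 0.2272], 0.8)]
```

View pics/w15.png

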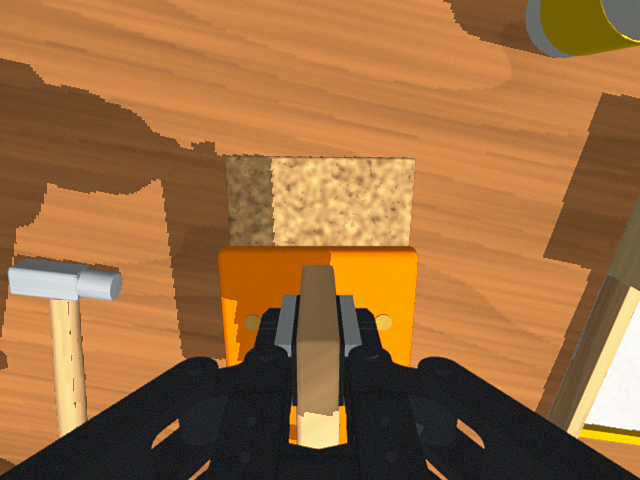

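View pics/s15.png

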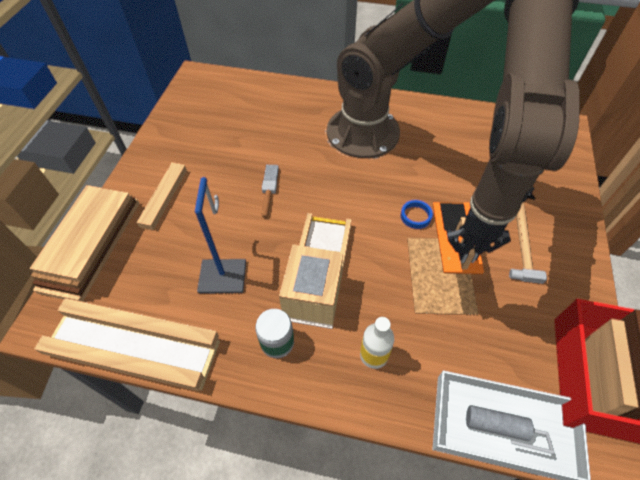

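Call:
{"fn": "arm_command", "kwargs": {
  "steps": "0 0 -0.05 15 8 0 0;0 0 -0.13 43 23 0 0;0 0 -0.25 80 43 0 0;0 0 -0.38 124 66 0 0;0 0 -0.51 168 90 0 0;0 0 -0.64 213 114 0 0;0 0 -0.77 257 138 0 0;0 0 -0.91 302 162 0 0;0 0 -1.04 346 185 0 0;0 0 -1.17 391 209 0 0;0 0 -1.28 427 229 0 0;0 0 -1.38 460 247 0 0"
}}

```text
time: 30.72
ee_pos: [0.4279, -0.189, 0.1877]
tool_rot: [-3.141, 0.0, 0.015]
force: [0.9, -0.0, -3.1]
grip_width: 0.148
```

```bash
python3 - <<'E'
from h import *
s=r.state();print(s["force"],s["grip_width"],s["joint_pos"],tool()[1])
go([.406,-.267,.19],.23)
E
```

```text
[ 0.93956231 -0.00758835 -3.09025453] 0.14818197994590074 [-0.39945779  0.24904461  0.86634815  2.0208195  -0.22999228  0.97041706
  0.5980787 ] [ 0.42793021 -0.18904758  0.18771627]
row [-0.     0.    -0.215] [-23.1  77.6  -2.3]
```

Call:
{"fn": "arm_command", "kwargs": {
  "steps": "0 0 -0.06 -7 20 0 0;0 0 -0.14 -15 48 0 0;0 0 -0.2 -21 68 10 0;0 0 -0.215 -23 76 25 0;0 0 -0.215 -23 77.5 38 0;0 0 -0.215 -23 77.5 45 0;0 0 -0.215 -23 77.5 45 0"
}}

```text
time: 31.6
ee_pos: [0.4068, -0.2647, 0.1423]
tool_rot: [-3.141, 0.001, 0.228]
force: [0.5, -0.4, -3.0]
grip_width: 0.148
```

```bash
python3 - <<'E'
from h import *
s=r.state();print(s["force"],s["grip_width"],s["joint_pos"],tool())
for n in ("scene","top","wrist"):
    c=r.camera(n); cv2.imwrite(f"pics/{n}16.png",c["image"])
    for l in ["shoe","shoe_front","shoe_loop","shoe_grip","throat","hook_tip"]:
        print(n,l,[(np.round(w(c,x["xyz"]),4).tolist(),round(x["score"],2)) for x in r.mark_of(c,l)[:1]])
E
```

```text
[ 0.45104405 -0.38130162 -3.01554114] 0.14764870104135225 [-0.13985829  0.3462308   0.78738732  2.0364228  -0.31630775  0.88228183
  1.05061469] (array([[ 9.74052029e-01,  2.26321051e-01, -1.19457834e-03],
       [ 2.26321813e-01, -9.74052432e-01,  5.45099791e-04],
       [-1.04021438e-03, -8.01314693e-04, -9.99999138e-01]]), array([ 0.40681776, -0.26467414,  0.14232738]))
scene shoe [([0.4283, -0.3464, 0.1234], 0.77)]
scene shoe_front [([0.4433, -0.42, 0.1369], 0.73)]
scene shoe_loop [([0.4224, -0.3305, 0.1898], 0.83)]
scene shoe_grip [([0.4086, -0.2672, 0.1801], 0.61)]
scene throat [([0.527, -0.3043, 0.1591], 0.78)]
scene hook_tip [([0.5046, -0.3049, 0.1768], 0.92)]
top shoe [([0.7606, 0.1546, -0.0004], 0.27)]
top shoe_front []
top shoe_loop []
top shoe_grip [([0.411, -0.266, 0.1757], 0.61)]
top throat [([0.5284, -0.3004, 0.1611], 0.8)]
top hook_tip [([0.5026, -0.2972, 0.1772], 0.61)]
wrist shoe [([0.4274, -0.3416, 0.1252], 0.79)]
wrist shoe_front []
wrist shoe_loop []
wrist shoe_grip [([0.4074, -0.2684, 0.1811], 0.95)]
wrist throat [([0.5265, -0.3039, 0.155], 0.9)]
wrist hook_tip []
```

View pics/scene16.png

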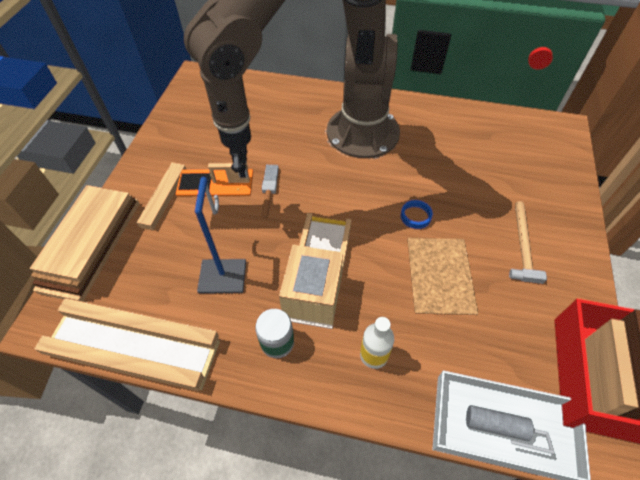

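View pics/top16.png

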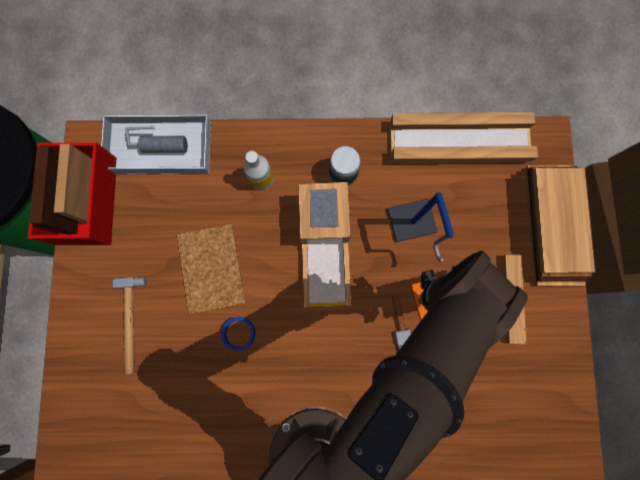

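View pics/wrist16.png

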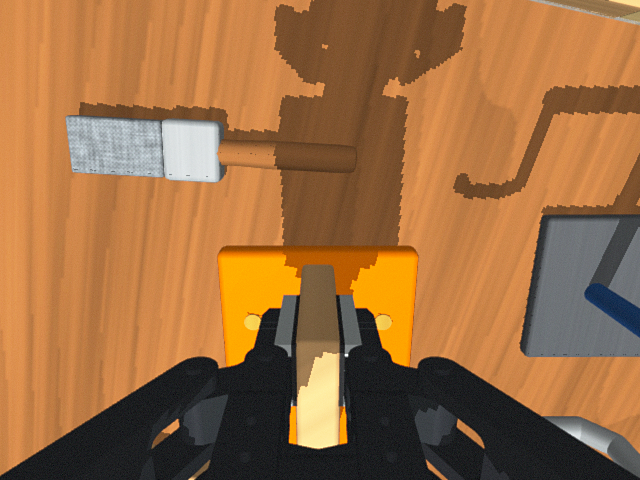

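```bash
python3 - <<'E'
from h import *
c=r.camera("scene"); M,t=camT(c)
v,u=np.mgrid[0:480,0:640]; d=c["depth"]
P=(np.stack([u,v,np.ones_like(u)],-1)@np.linalg.inv(c["camera_matrix"]).T*d[...,None]@M.T+t)[d>0]
a=.23; T=np.array([.5268,-.300,0]); e=np.array([[np.cos(a),np.sin(a),0],[-np.sin(a),np.cos(a),0],[0,0,1]])
Q=(P-T)@e.T
m=(Q[:,0]>-.22)&(Q[:,0]<-.045)&(Q[:,1]>-.15)&(Q[:,1]<.25)&(Q[:,2]>.1); Q=Q[m]
for z in np.arange(.1,.6,.02):
    k=Q[(Q[:,2]>=z)&(Q[:,2]<z+.02)]
    if len(k)>3: print(round(z,2),len(k),"x",np.round(np.percentile(k[:,0],[3,97]),3),"y",np.round(np.percentile(k[:,1],[2,98]),3))
cv2.imwrite("pics/s17.png",cv2.resize(c["image"][20:240,130:350],None,fx=2.7,fy=2.7,interpolation=cv2.INTER_CUBIC))
g=(tool()[1]-T)@e.T; print("tcp",g)
W=lambda p:(np.array(p)-T)@e.T
for n,p in dict(shoe=[.4283,-.3464,.1234],loop=[.4224,-.3305,.1898],grip=[.4086,-.2672,.18],wshoe=[.4274,-.3416,.125],th1=[.527,-.3043,.159],th2=[.5284,-.3004,.161],tip1=[.5046,-.3049,.1768],tip2=[.5026,-.2972,.1772],wth=[.5265,-.3039,.155]).items(): print(n,np.round(W(p),4))
E
```

```text
0.12 1297 x [-0.149 -0.063] y [-0.12   0.075]
0.14 289 x [-0.136 -0.075] y [-0.114  0.071]
0.16 119 x [-0.112 -0.089] y [-0.027  0.071]
0.18 140 x [-0.115 -0.088] y [-0.026  0.071]
0.2 110 x [-0.119 -0.07 ] y [-0.026  0.072]
0.22 75 x [-0.122 -0.055] y [0.044 0.076]
0.24 106 x [-0.119 -0.046] y [0.042 0.077]
0.26 127 x [-0.096 -0.047] y [0.042 0.078]
0.28 94 x [-0.097 -0.07 ] y [0.028 0.095]
0.3 204 x [-0.104 -0.07 ] y [0.029 0.097]
0.32 262 x [-0.104 -0.071] y [0.028 0.096]
0.34 129 x [-0.105 -0.066] y [0.023 0.102]
0.36 278 x [-0.105 -0.066] y [0.022 0.101]
0.38 262 x [-0.103 -0.067] y [0.025 0.1  ]
0.4 253 x [-0.102 -0.065] y [0.024 0.1  ]
0.42 306 x [-0.1   -0.058] y [0.026 0.1  ]
0.44 311 x [-0.104 -0.068] y [0.025 0.1  ]
0.46 258 x [-0.099 -0.066] y [0.025 0.099]
0.48 239 x [-0.094 -0.051] y [0.02  0.112]
0.5 414 x [-0.111 -0.046] y [0.007 0.128]
0.52 637 x [-0.112 -0.046] y [-0.     0.142]
0.54 894 x [-0.119 -0.048] y [0.002 0.149]
0.56 1261 x [-0.134 -0.054] y [0.013 0.159]
0.58 1019 x [-0.146 -0.068] y [0.034 0.181]
tcp [-0.10873198  0.06107449  0.14279397]
shoe [-0.1065 -0.0227  0.1234]
loop [-0.1086 -0.0059  0.1898]
grip [-0.1076  0.0589  0.18  ]
wshoe [-0.1063 -0.0178  0.125 ]
th1 [-0.0008 -0.0042  0.159 ]
th2 [ 0.0015 -0.0008  0.161 ]
tip1 [-0.0227  0.0003  0.1768]
tip2 [-0.0229  0.0082  0.1772]
wth [-0.0012 -0.0037  0.155 ]
```

View pics/s17.png

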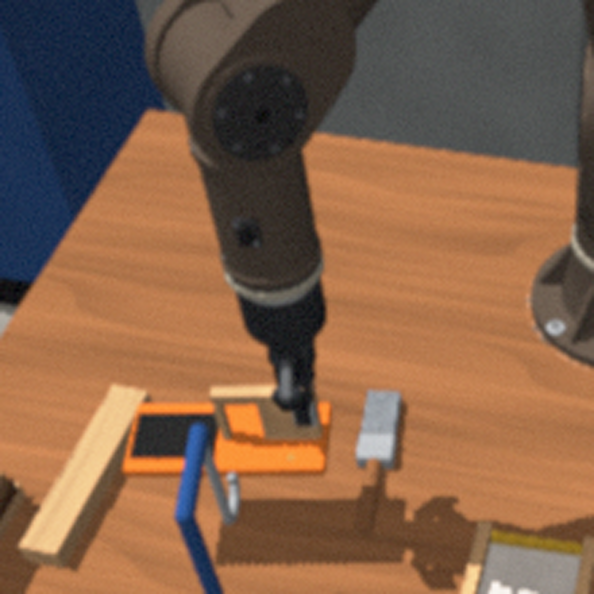

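Call:
{"fn": "arm_command", "kwargs": {
  "steps": "0 0 0 10 0 0 0;0 0 0 30 0 0 0;0 0 0 50 0 0 0;0 0 0 68 0 0 0;0 0 0 70 0 0 0;0 0 0 70 0 0 0"
}}

```text
time: 33.45
ee_pos: [0.4748, -0.2497, 0.1426]
tool_rot: [-3.142, 0.001, 0.228]
force: [-0.9, -0.4, -3.4]
grip_width: 0.147
```

```bash
python3 - <<'E'
from h import *
s=r.state();print(s["force"],tool()[1])
c=r.camera("scene"); cv2.imwrite("pics/s18.png",cv2.resize(c["image"][120:270,150:300],None,fx=4,fy=4,interpolation=cv2.INTER_CUBIC))
a=.23; T=np.array([.5268,-.300,0]); e=np.array([[np.cos(a),np.sin(a),0],[-np.sin(a),np.cos(a),0],[0,0,1]])
print("tcp",(tool()[1]-T)@e.T)
for l in ["shoe","shoe_loop","shoe_grip","throat","hook_tip"]:
    print(l,[(np.round((w(c,x["xyz"])-T)@e.T,4).tolist(),round(x["score"],2)) for x in r.mark_of(c,l)[:1]])
E
```

```text
[-0.94703985 -0.42745079 -3.4061643 ] [ 0.4747638  -0.24969014  0.1426089 ]
tcp [-0.03953988  0.06078083  0.14268764]
shoe [([-0.0379, -0.025, 0.1224], 0.72)]
shoe_loop [([-0.0435, -0.0022, 0.191], 0.6)]
shoe_grip [([-0.0407, 0.0578, 0.1804], 0.98)]
throat [([-0.0005, -0.0073, 0.1586], 0.78)]
hook_tip [([-0.0231, -0.0045, 0.1785], 0.75)]
```

View pics/s18.png

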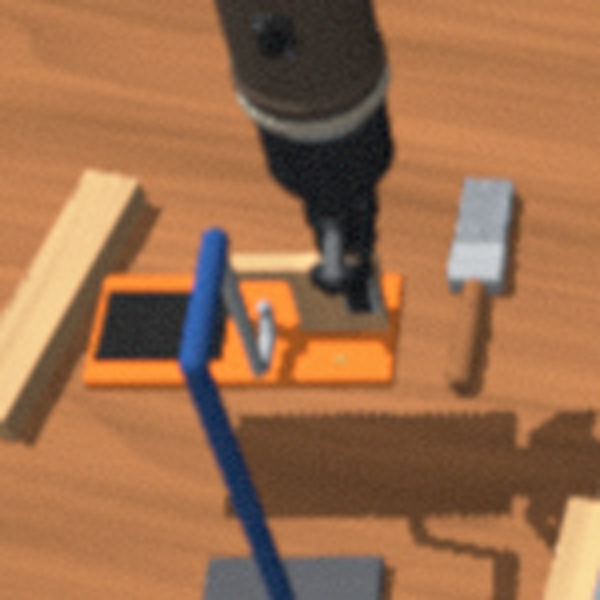

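Call:
{"fn": "arm_command", "kwargs": {
  "steps": "0 0 0 6 0 0 0;0 0 0 13 0 0 0;0 0 0 20 0 0 0;0 0 0 28 0 0 0;0 0 0 35 0 0 0;0 0 0 39 0 0 0;0 0 0 39 0 0 0"
}}

```text
time: 34.62
ee_pos: [0.5134, -0.2407, 0.1427]
tool_rot: [3.142, 0.0, 0.228]
force: [-0.3, -0.2, -2.7]
grip_width: 0.148
```

```bash
python3 - <<'E'
from h import *
s=r.state();print(s["force"],s["moment"],tool()[1])
c=r.camera("scene"); cv2.imwrite("pics/s19.png",cv2.resize(c["image"][120:270,150:300],None,fx=4,fy=4,interpolation=cv2.INTER_CUBIC))
a=.23; T=np.array([.5268,-.300,0]); e=np.array([[np.cos(a),np.sin(a),0],[-np.sin(a),np.cos(a),0],[0,0,1]])
print("tcp",(tool()[1]-T)@e.T)
for l in ["shoe","shoe_loop","shoe_grip","throat","hook_tip"]:
    print(l,[(np.round((w(c,x["xyz"])-T)@e.T,4).tolist(),round(x["score"],2)) for x in r.mark_of(c,l)[:1]])
E
```

```text
[-0.28799929 -0.22226662 -2.68640646] [0.13990547 0.04582866 0.00232536] [ 0.51336468 -0.24065742  0.14272613]
tcp [9.97741140e-05 6.07964959e-02 1.42729553e-01]
shoe [([0.0041, -0.0255, 0.1192], 0.71)]
shoe_loop [([-0.002, -0.0051, 0.1864], 0.59)]
shoe_grip [([0.003, 0.0587, 0.1822], 0.69)]
throat [([-0.0028, -0.0053, 0.1594], 0.67)]
hook_tip [([-0.0234, -0.0014, 0.177], 0.85)]
```

View pics/s19.png

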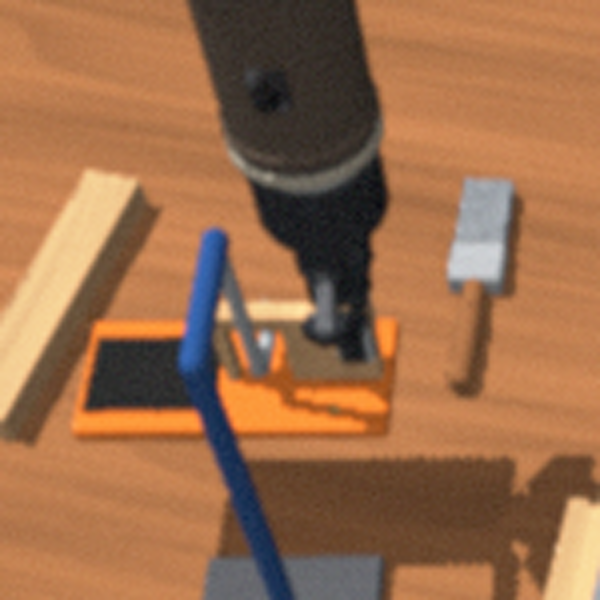

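Call:
{"fn": "arm_command", "kwargs": {
  "steps": "0 0 0 0 0 4 0;0 0 0 0 0 10 0;0 0 0 0 0 16 0;0 0 0 0 0 20 0;0 0 0 0 0 22 0;0 0 0 0 0 22 0"
}}

```text
time: 35.67
ee_pos: [0.5131, -0.2407, 0.1207]
tool_rot: [-3.141, 0.0, 0.228]
force: [0.0, 0.4, -2.6]
grip_width: 0.148
```

Call:
{"fn": "arm_command", "kwargs": {
  "steps": "0 0 0 0 0 1 0;0 0 0 0 0 2 0;0 0 0 0 0 3 0;0 0 0 0 0 3.5 0;0 0 0 0 0 3.5 0"
}}

```text
time: 36.3
ee_pos: [0.5132, -0.2407, 0.1173]
tool_rot: [-3.142, 0.0, 0.228]
force: [-0.8, 0.5, -2.7]
grip_width: 0.147
```

Call:
{"fn": "arm_command", "kwargs": {
  "steps": "0 0 0 0 0 1 0;0 0 0 0 0 1.5 0;0 0 0 0 0 2 0;0 0 0 0 0 2 0"
}}

```text
time: 36.8
ee_pos: [0.5133, -0.2407, 0.1156]
tool_rot: [-3.142, -0.0, 0.228]
force: [-2.8, 1.1, 2.9]
grip_width: 0.145
```

```bash
python3 - <<'E'
from h import *
s=r.state();print(s["force"],s["moment"],tool()[1])
c=r.camera("scene"); cv2.imwrite("pics/s20.png",cv2.resize(c["image"][120:270,150:300],None,fx=4,fy=4,interpolation=cv2.INTER_CUBIC))
c=r.camera("wrist"); cv2.imwrite("pics/w20.png",c["image"])
E
```

```text
[-2.80736129  1.10718498  2.8529149 ] [ 0.14445458  0.33857908 -0.04454353] [ 0.51330268 -0.24070048  0.11558885]
```

View pics/s20.png

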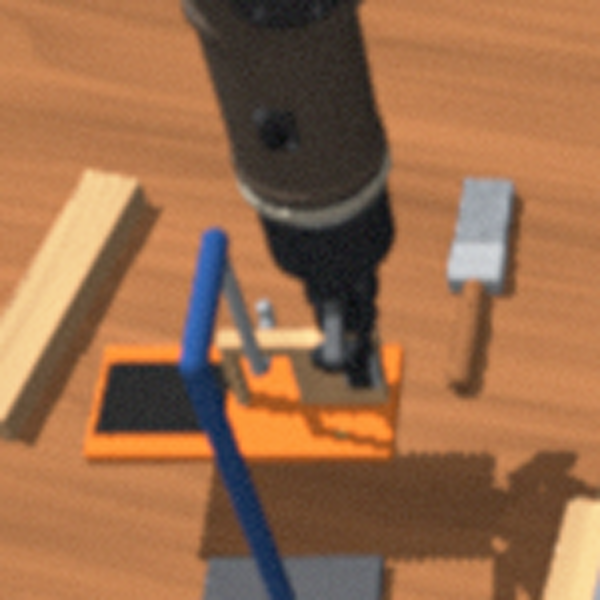

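View pics/w20.png

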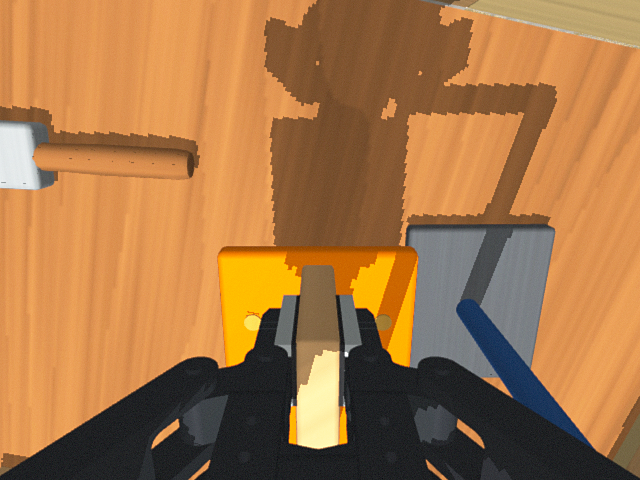

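Call:
{"fn": "arm_command", "kwargs": {
  "steps": "0 0 0 0 0 -0.2 12;0 0 0 0 0 -0.2 18;0 0 0 0 0 -0.2 24;0 0 0 0 0 -0.2 30;0 0 0 0 0 -0.2 34;0 0 0 0 0 -0.2 34",
  "force": 20
}}

```text
time: 37.65
ee_pos: [0.5132, -0.2407, 0.1155]
tool_rot: [3.142, -0.0, 0.228]
force: [0.1, -1.3, 0.0]
grip_width: 0.4
```

```bash
python3 - <<'E'
from h import *
s=r.state();print(s["force"],s["moment"],tool()[1])
c=r.camera("wrist"); cv2.imwrite("pics/w21.png",c["image"])
E
```

```text
[ 0.14220331 -1.28132647  0.01774536] [-0.04951053  0.00011579 -0.01735785] [ 0.51319678 -0.2407128   0.11548825]
```

View pics/w21.png

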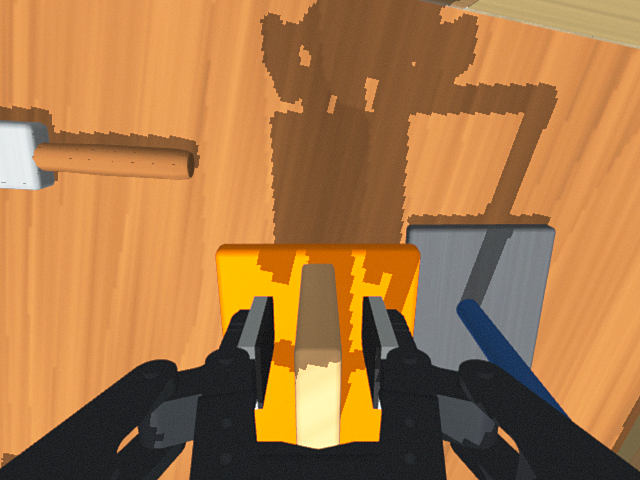

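Call:
{"fn": "arm_command", "kwargs": {
  "steps": "0 0 0 0 0 -5 34;0 0 0 0 0 -15 34;0 0 0 0 0 -30 34;0 0 0 0 0 -45 34;0 0 0 0 0 -60 34;0 0 0 -10 0 -72 34;0 0 0 -35 0 -80 34;0 0 0 -70 0 -80 34;0 0 0 -110 0 -80 34;0 0 0 -140 0 -80 34;0 0 0 -150 0 -80 34;0 0 0 -150 0 -80 34"
}}

```text
time: 39.2
ee_pos: [0.3671, -0.2746, 0.1958]
tool_rot: [-3.141, -0.001, 0.227]
force: [1.4, 0.2, -0.6]
grip_width: 0.397
```

```bash
python3 - <<'E'
from h import *
s=r.state();print(s["time"],s["force"],tool()[1])
a=.23; T=np.array([.5268,-.300,0]); e=np.array([[np.cos(a),np.sin(a),0],[-np.sin(a),np.cos(a),0],[0,0,1]])
for k in range(2):
    c=r.camera("scene")
    for l in ["shoe","shoe_front","shoe_loop","shoe_grip","throat"]:
        print(l,[(np.round((w(c,x["xyz"])-T)@e.T,4).tolist(),round(x["score"],2)) for x in r.mark_of(c,l)[:1]])
cv2.imwrite("pics/s22.png",cv2.resize(c["image"][120:270,150:300],None,fx=4,fy=4,interpolation=cv2.INTER_CUBIC))
E
```

```text
39.2 [ 1.39240774  0.23204204 -0.58408842] [ 0.36710666 -0.27456881  0.19584079]
shoe [([0.0023, -0.0205, 0.0922], 0.72)]
shoe_front [([0.0012, -0.0943, 0.1041], 0.82)]
shoe_loop [([-0.0034, -0.0055, 0.165], 0.92)]
shoe_grip [([-0.0017, 0.0568, 0.1593], 0.77)]
throat [([-0.0039, -0.0064, 0.1611], 0.8)]
shoe [([0.0041, -0.0165, 0.0923], 0.93)]
shoe_front [([-0.0003, -0.097, 0.1049], 0.66)]
shoe_loop [([-0.0043, -0.0046, 0.1605], 0.81)]
shoe_grip [([-0.0238, -0.0049, 0.1771], 0.61)]
throat [([-0.0029, -0.0045, 0.1613], 0.8)]
```

View pics/s22.png

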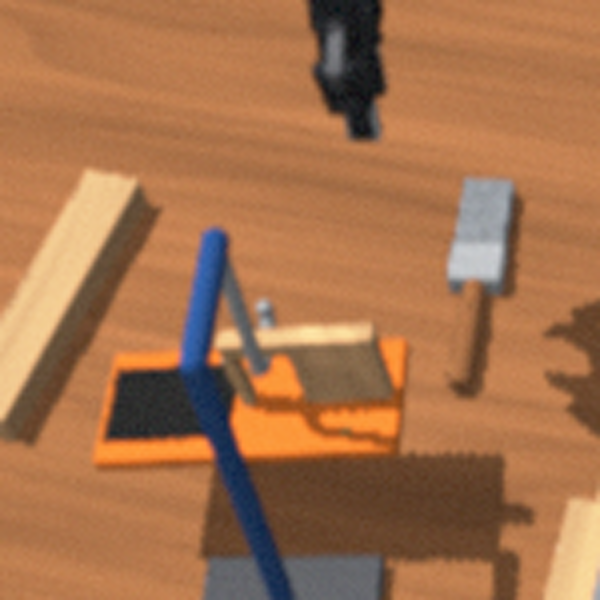

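Call:
{"fn": "arm_command", "kwargs": {
  "steps": "0 0 0 0 0 0 34;0 0 0 0 0 0 34;0 0 0 0 0 0 34;0 0 0 0 0 0 34;0 0 0 0 0 0 34;0 0 0 0 0 0 34;0 0 0 0 0 0 34;0 0 0 0 0 0 34;0 0 0 0 0 0 34;0 0 0 0 0 0 34;0 0 0 0 0 0 34;0 0 0 0 0 0 34"
}}

```text
time: 41.3
ee_pos: [0.3671, -0.2746, 0.1955]
tool_rot: [-3.142, -0.0, 0.228]
force: [1.2, -0.1, 0.4]
grip_width: 0.399
```

```bash
python3 - <<'E'
from h import *
ims=[]
for k in range(12):
    c=r.camera("scene"); ims.append(c)
    b=c["image"].astype(int); m=(b[...,2]>180)&(b[...,1]>60)&(b[...,1]<150)&(b[...,0]<60); m[:,:160]=0;m[:,270:]=0;m[:150]=0;m[260:]=0
    v,u=np.nonzero(m); 
    if k%2==0: print(len(u),round(u.mean(),2),round(v.mean(),2), np.round(np.polyfit(u,v,1)[0],4))
a=.23; T=np.array([.5268,-.300,0]); e=np.array([[np.cos(a),np.sin(a),0],[-np.sin(a),np.cos(a),0],[0,0,1]])
for l in ["shoe","shoe_front","shoe_loop","shoe_grip","throat"]:
    print(l,[(np.round((w(c,x["xyz"])-T)@e.T,4).tolist(),round(x["score"],2)) for x in r.mark_of(c,l)[:1]])
for l,p in dict(tape=[.3235,.2114],brush=[.3279,-.233],mallet=[.342,.5116],offcut=[.4228,-.5397],tin=[.7758,-.0829],glue=[.7573,.1543]).items():
    print(l,p,[np.round(w(c,x["xyz"]),3).tolist() for x in r.mark_of(c,l)[:1]])
cv2.imwrite("pics/s23.png",c["image"])
print(r.state()["time"])
E
```

```text
497 218.61 224.36 -0.083
510 217.98 224.4 -0.0772
498 218.4 224.29 -0.0954
506 218.01 224.26 -0.0849
506 218.06 224.15 -0.0937
511 218.5 224.62 -0.1045
shoe []
shoe_front [([-0.0008, -0.096, 0.1038], 0.55)]
shoe_loop [([-0.0004, -0.0025, 0.1614], 0.6)]
shoe_grip [([0.0018, 0.0581, 0.1567], 0.85)]
throat [([-0.0019, -0.0045, 0.1615], 0.98)]
tape [0.3235, 0.2114] [[0.322, 0.209, -0.004]]
brush [0.3279, -0.233] [[0.325, -0.241, -0.002]]
mallet [0.342, 0.5116] [[0.343, 0.514, 0.0]]
offcut [0.4228, -0.5397] [[0.414, -0.542, -0.002]]
tin [0.7758, -0.0829] [[0.775, -0.082, 0.001]]
glue [0.7573, 0.1543] [[0.761, 0.155, 0.003]]
42.45
```

View pics/s23.png

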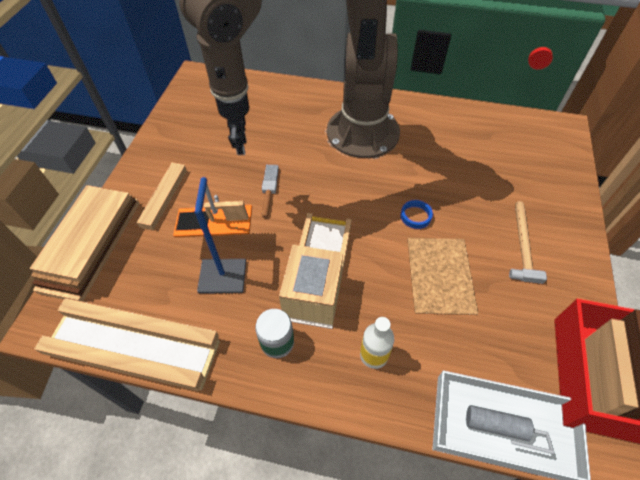

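The shoe hangs still on the hook at pixel (213,215), nothing else has moved, and the gripper is clear at (238,145). I'm handing in the job.

```bash
python3 -c "
from plant import r
print(r.close_job())"
```

```text
the job is handed in; nothing more can be done
None
```

The shoe is hanging by its loop in the hook's throat, let go and still. I handed the job in at about 42.5 s of the 70 s; no verdict came back.

**What I did**
- I dragged the shoe forward by its rubber pad until the side force jumped at the yellow lip.
- I lifted it 17 mm by its bar, drew it out from under the shelf, and set it on the mat. Contact there was about 5 N, and it stood upright within about 5 mm of the mat's centre.
- I let go, took hold of it again by the rear web, brought the loop in over the hook tip, lowered it until the hook carried it, and released.

**Last checks**
- **Position:** the loop point was within about 2–3 mm of the throat in all directions.
- **Stillness:** the shoe was level to within about 0.1 rad. Over 12 pictures it showed no drift beyond pixel noise.
- **Surroundings:** the gripper was about 150 mm back and touching nothing. The six bystanders measured within 10 mm of where they started, which is about the noise of the measurement.

**What disagreed**
- **Fingertip height:** with the jaws shut, the tips touched the pad about 20 mm above the reported TCP, not 17 mm ahead of it as the text says. I used the measured offset for the rest of the job. Finding it caused one brief press of about 37 N on the pad.
- **Wrist camera:** it read about 3–5 mm off the other measurements.
- **Outlier readings:** in the last picture the network did not find "shoe". One earlier "shoe_grip" report was a false one, on the hook tip.

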